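# Slide a glass plate out from under the inspection light and stack it

## Task

The long white plate lies in the guide channel of the inspection stand, under the light panel, where it can be neither gripped nor reached from straight above. With a tilted tool, slide it along the deck towards you until its end sticks out well over the stand's front edge, grip that end by its two long sides, and lay it gently on the two short blue plates on the block: sides in line, back ends flush, the extra length sticking out at the front. Do not shift the short plates or disturb anything else, and do not let the plate fall.

Things in the scene. Friction and masses are not known exactly. Their poses are not given: they have to be found in the camera images.
- stand: fixed grey inspection stand. Origin: on the bench (z = 0) under the middle of its black deck's front edge; x points to the rear, y left, z up. Smooth deck, top at z = 50 mm, x = 0 to 215 mm, 88 mm wide. Two guide rails 4 mm high on the deck, x = 6 to 182 mm, 56 mm apart, centred on y = 0. The plinth below begins at x = 4 mm and is 100 mm wide
- panel_front (a point): middle of the front lower edge of the stand's white light panel: 55 mm behind the deck's front edge, 210 mm above the bench. The panel is 130 mm wide, 16 mm thick and runs 162 mm to the rear, carried by a column 60 mm wide, 134 to 162 mm behind this point; sides and front are open
- long_plate_center (a point): loose slippery white glass plate 110 mm (x) x 52 mm (y) x 4 mm, 57 g, blue band across its end nearest the robot; the point is its centre, half-way through its thickness. It starts flat in the channel, its x along the stand's x, all of it under the panel. Friction on the deck about 0.3; rubber fingertips pressed lightly on its top can drag it
- block: fixed blue block 86 mm (x, front to rear) x 92 mm (y) x 37 mm with a rubber pad on top, pad's top 40 mm above the bench; origin: centre of its underside. Its x axis points to its rear (away from the robot), z up
- short_top_center (a point): upper of two loose short blue plates lying on each other on the block, each 75 mm (x, front to rear as the block's x) x 52 mm (y) x 4 mm; the point is the centre of the upper plate, half-way through its thickness, at 46 mm above the bench
- short_low_center (a point): the lower short blue plate, same size; its centre, half-way through its thickness
- petri: loose petri dish, 62 mm across, 14 mm high, a bystander; origin: centre of underside
- timer: loose white bench timer 62x66x17 mm, a bystander; origin: centre of underside
- dropper: loose brown dropper bottle 34 mm across, 70 mm high, standing left of the inspection stand, a bystander; origin: centre of underside
- tape: loose roll of tape lying flat, 96 mm across, 25 mm high, a bystander; origin: centre of underside
There are look-alikes about, which are no part of the job. Leave any green or orange look-alike of the part that bears long_plate_center alone.

How it is judged:
On the way:
1. the long plate lies on the deck with its front end at least 18 mm past the stand's front edge (x of long_plate_center in the frame of stand between -0.02 and 0.037 m and z of long_plate_center in the frame of stand between 0.049 and 0.0545 m), for 0.2 s.
At the end, for the whole second after the job is handed in: the long plate lies flat and at rest, face up, on the upper short plate: back ends flush within 8 mm, sides in line within 6 mm and 7 degrees; both short plates within 10 mm of where they were (x of long_plate_center in the frame of short_top_center between -0.0255 and -0.0095 m and y of long_plate_center in the frame of short_top_center between -0.006 and 0.006 m and z of long_plate_center in the frame of short_top_center between 0.0025 and 0.0055 m and angle between the x axis of long_plate_center and the x axis of short_top_center, either way round below 0.12 rad and angle between long_plate_center's own z axis and vertical below 0.06 rad and distance of each of short_top_center, short_low_center from where it was at the start of the episode below 0.01 m and distance between short_top_center and short_low_center below 0.01 m and linear speed of long_plate below 0.02 m/s); the robot touches nothing.
It fails at once if the long plate fell down to the bench (height (world z) of long_plate_center below 0.03 m).
It fails at once if the long plate was dropped or slammed on the stack (faster than 0.5 m/s within 60 mm of its place) (distance between long_plate_center and short_top_center below 0.06 m and linear speed of long_plate above 0.5 m/s).
It fails at once if a bystander was moved by more than 25 mm (distance of any of petri, timer, dropper, tape from where it was at the start of the episode above 0.025 m).
It also fails if it takes over 56 s, if anything falls off the work surface, if the arm or the gripper's body presses on something with over 40 N, if the wrist force passes 120 N, or if a joint passes its speed limit or range.

## Robot

A 6-joint arm with a two-finger parallel gripper is mounted at the origin on a cart in front of the work surface, level with it; the furniture and walls round the work are solid. World frame = base frame: x ahead of the robot, y to its left, z up, the work surface at z = 0. Lengths are in m, angles in rad, forces in N, time in s.
With the tool pointing down it reaches from about 0.25 to 0.775 m from the base axis. Payload 4 kg.
Tool frame: the origin (TCP) lies midway between the tips of the shut fingers; the grasp point (between the pads) lies 19 mm behind it; x points along the fingers, y is the direction in which the jaws open and shut, and the axes are right-handed (so a half turn about x gives the same grasp; the last joint's range is limited). The gripper opens to 85 mm and grips with 20 to 120 N. Pads are 22 mm wide; open, the fingers measure 114 mm over their backs; the gripper's body (76 mm by 85 mm) begins 54 mm behind the grasp point. The pads swing forward as they close: fully open they stand 13 mm farther back than shut.
Start: joints at [-1.282, 0.087, 1.371, -0, 1.684, -0.103], TCP at [0.21, -0.508, 0.231] pointing down, gripper open.
Joint ranges: [-3.1, 3.1], [-0.76, 2.03], [0.27, 2.55], [-1.08, 4.22], [0.17, 2.65], [-2.57, 2.57]. Speed limits (rad/s): [2.79, 2.79, 3.14, 3.14, 3.14, 3.14].

## Interface

Orientations are given as a 3x3 rotation matrix whose columns are the frame's x, y, z axes.
In Python, from plant import manip gives the robot as it stands.
- The arm moves only by the tool play_rows, never from a script. Its argument "motion" is a list of rows, each a list of 5 numbers: the finger opening in mm, from 0 to 85.4, then the shift along the tool's x, y, z in mm, then the turn about the tool's x in degrees. In form: [[jaw, x, y, z, spin], ...]. A call has 1 to 10 rows; each row is the pose to reach, as a shift and turn from the pose commanded when the call began, along the tool's axes at that moment; what a row does not reach only later rows make up. A row lasts 1/10 s, in which the tool goes at most 50 mm and 8.59 degrees, less where a joint would pass 70% of its speed; a pose out of reach is approached as far as the arm can. A call with a gripper value outside its range is refused whole. The fingers move at their own pace and stop on an object; the grip force is fixed at half the most. Time passes only in rows, so rows that repeat a pose let the fingers close. It gives the time, the measured TCP pose, the force and the opening at its end, in the units of the state.
- manip.sense(): the state, without advancing time (a new reading comes with each control period).
- manip.grab_frame(name): name is "side" or "top" or "wrist"; returns the picture (480x640x3 uint8, red, green, blue); there is no depth.
- manip.calibration(name): a dict with "K" (3x3 intrinsics, pixels), "rvec" (rotation vector, rad) and "tvec" (3), from world to camera coordinates, as OpenCV has them. Camera axes: x right, y down, z forward; pixel columns grow to the right and rows downward; lengths in m; the calibration is good to about 2 mm. A picture is of the moment at which its call begins: read the wrist's pose just before it. calibration takes no time and is no camera call; for the wrist camera it gives the pose at the moment of the call.
- manip.sign_off(): hands the job in, once; it reports no verdict.
The state is a dict: "time_s": time; "qpos": joint angles; "qd": joint speeds; "joint_torque": joint torques, N m; "tool_pos": TCP position; "tcp_rot": TCP orientation; "wrist_force": force on the tool from outside, world axes, zero at the start; "wrist_torque": the same for the moment, N m; "opening": finger opening in m.
Only numpy, scipy, OpenCV 4.12 (cv2) and the standard library are available. Lean on these libraries where they do the work, as an engineer would, in place of code of your own. Each camera call takes 0.05 s, during which the arm holds its last target. There are 200 camera calls.

## Working session

There is one attempt and no reset: what is moved stays moved. The work goes in short steps, Python scripts to look and compute and a tool call to move; the robot and the scene stay as the last step left them, time stands still between calls to the robot, and variables do not carry over. Pictures are saved under pics/ and viewed, about 8 in all and at most 12, crops included, and the job is handed in when it is done.

Besides the shell and the picture viewer there is one more tool, called after "Call:" in YAML: its name, and indented under it one key for each argument. play_rows: Moves the arm, as the interface text tells. Its arguments: {"type":"object","properties":{"motion":{"type":"array"}},"required":["motion"]}

```bash
mkdir -p pics; ls; python3 - <<'E'
from plant import manip
import cv2,numpy as np
s=manip.sense();print(s['time_s'],s['tool_pos'],s['tcp_rot'],s['opening'])
for n in ['side','top']:
    c=manip.calibration(n);R=cv2.Rodrigues(np.array(c['rvec'],float))[0];print(n,c['K'],-R.T@np.array(c['tvec']).ravel(),R)
    cv2.imwrite(f'pics/{n}0.png',cv2.cvtColor(manip.grab_frame(n),cv2.COLOR_RGB2BGR))
E
```

```text
pics
0.0 [ 0.20986094 -0.50783943  0.2301174 ] [[-6.67487807e-04  3.81854292e-01 -9.24222297e-01]
 [ 2.13636698e-03 -9.24219849e-01 -3.81854824e-01]
 [-9.99997495e-01 -2.22936144e-03 -1.98875422e-04]] 0.08549339143722864
side [[442.86860468   0.         324.71034702]
 [  0.         442.86860468 240.98168421]
 [  0.           0.           1.        ]] [0.46552774 0.70035653 0.70804208] [[-0.99302442 -0.11688623 -0.01549552]
 [-0.05705766  0.59137712 -0.804374  ]
 [ 0.10318394 -0.79787888 -0.59392117]]
top [[589.6495291    0.         309.90696258]
 [  0.         589.6495291  245.33690534]
 [  0.           0.           1.        ]] [ 0.27936723 -0.06405369  1.47221374] [[-2.13113419e-02 -9.99758749e-01 -5.31704905e-03]
 [-9.76448837e-01  2.19559249e-02 -2.14628994e-01]
 [ 2.14693955e-01  6.17794472e-04 -9.76681178e-01]]
```

View pics/side0.png

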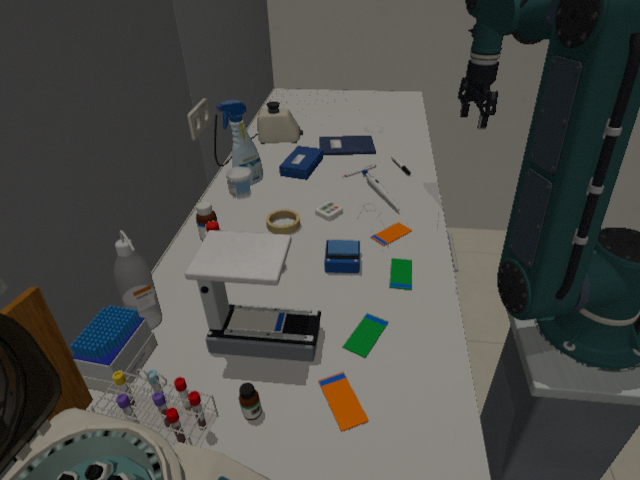

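View pics/top0.png

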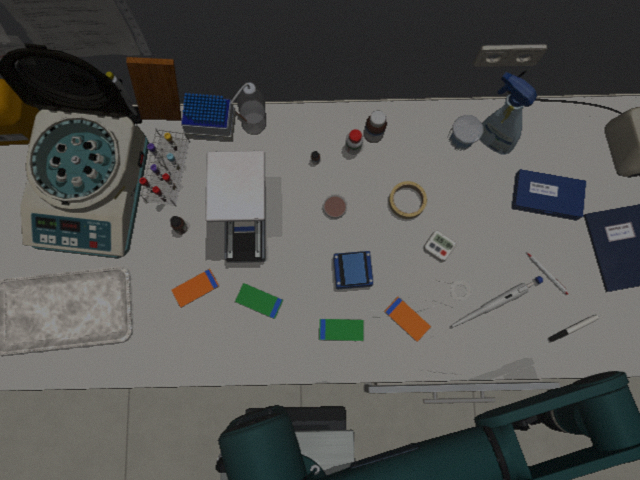

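The top view shows the stand's deck front edge near row 262, columns 226–266, and the block near (352,270). The side view shows the plate in the channel with its blue band at about (280,322). I'll make a zoomed composite for exact pixels.

```bash
python3 - <<'E'
import cv2,numpy as np
s=cv2.imread('pics/side0.png');t=cv2.imread('pics/top0.png')
def crop(im,x,y,w,h,k):
    o=cv2.resize(im[y:y+h,x:x+w],None,fx=k,fy=k,interpolation=cv2.INTER_CUBIC)
    o=cv2.convertScaleAbs(o,alpha=1.3)
    for i in range(0,w,10):
        cv2.line(o,(i*k,0),(i*k,4 if i%50 else 12),(0,0,255),1)
        if i%20==0: cv2.putText(o,str(x+i),(i*k,16),0,.35,(0,0,255),1)
    for j in range(0,h,10):
        cv2.line(o,(0,j*k),(4,j*k),(0,0,255),1)
        if j%20==0: cv2.putText(o,str(y+j),(5,j*k+4),0,.35,(0,0,255),1)
    return o
a=crop(s,200,295,130,65,6)[:300,:780]
a=crop(s,200,300,130,60,4); b=crop(s,315,230,60,50,4)
c=crop(t,205,210,75,60,5); d=crop(t,325,240,55,60,5)
W=np.zeros((560,780,3),np.uint8)
W[:240,:520]=a;W[:200,530:770]=b;W[250:550,:375]=c;W[250:550,390:665]=d
cv2.imwrite('pics/z0.png',W)
E
```

```text
(no output)
```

View pics/z0.png

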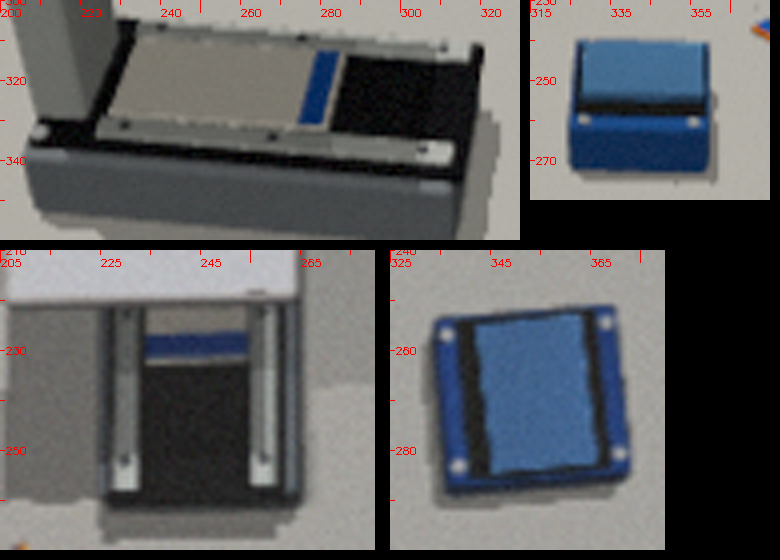

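The crops give stand, plate and stack corners in both views. Next I fit planar poses to them.

```bash
cat > h.py <<'E'
from plant import manip
import cv2,numpy as np
from scipy.optimize import least_squares
def w(p,X):
    c,s=np.cos(p[2]),np.sin(p[2]);X=np.array(X,float)
    return np.c_[p[0]+c*X[:,0]-s*X[:,1],p[1]+s*X[:,0]+c*X[:,1],X[:,2]]
def prj(cal,P): return cv2.projectPoints(P.reshape(-1,1,3),np.array(cal['rvec'],float),np.array(cal['tvec'],float),np.array(cal['K']),None)[0].reshape(-1,2)
def fit(obs,p0,loss='soft_l1'):
    # obs: list of (cal, object pts, pixels)
    f=lambda p:np.concatenate([(prj(c,w(p,X))-np.array(u)).ravel() for c,X,u in obs])
    r=least_squares(f,p0,loss=loss);return r.x,f(r.x).reshape(-1,2).round(1)
E
python3 - <<'E'
from h import *
T,S=manip.calibration('top'),manip.calibration('side')
# stand
p,r=fit([(T,[[0,44,.05],[0,-44,.05],[.006,.028,.054],[.006,-.028,.054]],[(225.6,261.4),(265,261),(232.6,258),(255,257)])],[.5,.2,0]) if 0 else (None,None)
X=[[0,.044,.05],[0,-.044,.05],[.006,.028,.054],[.006,-.028,.054]]
p,r=fit([(T,X,[(225.6,261.4),(265,261),(232.6,258),(255,257)]),(S,X[:2],[(315,345),(320.5,311.3)])],[.4,.2,0])
print('stand',p,r.tolist())
L,B=.055,.026
q,r=fit([(T,[[-L,B,.002+.052],[-L,-B,.054]],[(234,232.4),(254.6,231.6)]),(S,[[-L,-B,.054],[-L,B,.054],[L,-B,.054]],[(286.2,313),(282,332.5),(235,309.5)])],[.5,.2,0])
print('plate',q,r.tolist())
A,B=.0375,.026
X=[[A,B,.048],[A,-B,.048],[-A,-B,.048],[-A,B,.048]]
k,r=fit([(T,X,[(341.6,255),(363.4,252),(368.4,283),(344.6,285)]),(S,[X[1],X[0],X[3],X[2]],[(327.5,240.5),(328,255),(358.5,254.3),(359,240.5)])],[.4,-.1,0])
print('stack',k,r.tolist())
A,B=.043,.046
X=[[A,B,.037],[A,-B,.037],[-A,-B,.037],[-A,B,.037]]
k,r=fit([(T,X,[(333.4,254.4),(370,251.4),(373,285),(336.6,288.4)])],[.4,-.1,0])
print('block',k,r.tolist())
c=manip.calibration('wrist');s=manip.sense();R=cv2.Rodrigues(np.array(c['rvec'],float))[0]
C=-R.T@np.array(c['tvec']).ravel();Rt=s['tcp_rot']
print('wristcam in tool',Rt.T@(C-s['tool_pos']),(R@Rt).round(3).tolist(),c['K'])
for f,(u,v) in dict(petri=(334,207),timer=(439,246),tape=(408,200),drop=(178,226)).items():
    T_=T;R=cv2.Rodrigues(np.array(T['rvec'],float))[0];C=-R.T@np.array(T['tvec']).ravel();d=R.T@np.linalg.inv(T['K'])@[u,v,1];print(f,C-d*(C[2]-.01)/d[2])
E
```

```text
stand [0.5583532  0.10062785 0.00248806] [[0.1, -0.8], [-3.5, -1.3], [-0.6, -0.3], [-0.2, 0.2], [0.8, -1.5], [0.9, -0.9]]
plate [0.68270121 0.10059897 0.01233985] [[-0.7, 0.3], [-0.4, 0.4], [0.3, -0.4], [-0.1, -0.7], [-1.0, -0.3]]
stack [ 0.53165511 -0.16905414  0.08105853] [[-0.2, -0.2], [-1.1, 0.6], [-2.4, -0.4], [0.3, -0.2], [1.0, -0.6], [-0.1, -2.4], [0.4, -1.4], [-0.6, -0.4]]
block [ 0.530907   -0.16884871  0.06058468] [[-0.3, -0.2], [0.0, -0.2], [0.6, 0.4], [-0.3, 0.0]]
wristcam in tool [-0.1423134  -0.00055944 -0.07609966] [[-0.001, 1.0, -0.0], [-0.302, -0.0, 0.953], [0.953, 0.001, 0.302]] [[410.90576857   0.         319.89676225]
 [  0.         410.90576857 236.81179025]
 [  0.           0.           1.        ]]
petri [ 0.70045519 -0.12731333  0.01      ]
timer [ 0.59171231 -0.39031152  0.01      ]
tape [ 0.71484653 -0.31872749  0.01      ]
drop [0.65906737 0.27346874 0.01      ]
```

Call:
play_rows:
  motion:
    - [0,-100,-312,-443,-80]
    - [0,-100,-312,-443,-80]
    - [0,-100,-312,-443,-80]
    - [0,-100,-312,-443,-80]
    - [0,-100,-312,-443,-80]
    - [0,-100,-312,-443,-80]
    - [0,-100,-312,-443,-80]
    - [0,-100,-312,-443,-80]
    - [0,-100,-312,-443,-80]
    - [0,-100,-312,-443,-80]

```text
time_s: 1.1
tool_pos: [0.474, -0.0912, 0.3221]
tcp_rot: [[-0.0, 0.976, 0.219], [-0.0, 0.219, -0.976], [-1.0, -0.0, 0.0]]
wrist_force: [1.1, -0.9, 0.1]
opening: 0.0
```

Call:
play_rows:
  motion:
    - [0,0,39,-43,-77.4]
    - [0,0,39,-43,-77.4]
    - [0,0,39,-43,-77.4]
    - [0,0,39,-43,-77.4]
    - [0,0,39,-43,-77.4]
    - [0,0,39,-43,-77.4]
    - [0,0,39,-43,-77.4]
    - [0,0,39,-43,-77.4]
    - [0,0,39,-43,-77.4]
    - [0,0,39,-43,-77.4]

```text
time_s: 2.1
tool_pos: [0.5021, -0.0427, 0.3214]
tcp_rot: [[-0.001, 0.003, 1.0], [0.0, 1.0, -0.003], [-1.0, 0.0, -0.001]]
wrist_force: [-0.3, -0.4, 0.8]
opening: 0.0
```

Call:
play_rows:
  motion:
    - [0,0,-40,330,0]
    - [0,0,-40,330,0]
    - [0,0,-40,330,0]
    - [0,0,-40,330,0]
    - [0,0,-40,330,0]
    - [0,0,-40,330,0]
    - [0,0,-40,330,0]
    - [0,0,-40,330,0]
    - [0,0,-40,330,0]
    - [0,0,-40,330,0]

```text
time_s: 3.1
tool_pos: [0.8046, -0.0806, 0.3121]
tcp_rot: [[0.03, 0.003, 1.0], [-0.004, 1.0, -0.003], [-1.0, -0.004, 0.03]]
wrist_force: [-0.0, -0.2, 0.6]
opening: -0.0004
```

```bash
python3 - <<'E'
from plant import manip
s=manip.sense();print(s['time_s'],s['tool_pos'],s['tcp_rot'].round(3).tolist(),s['qpos'].round(3))
E
```

```text
3.1 [ 0.80461107 -0.08063798  0.31205101] [[0.03, 0.003, 1.0], [-0.004, 1.0, -0.003], [-1.0, -0.004, 0.03]] [-1.710e-01  7.730e-01  2.740e-01  2.000e-03  2.064e+00 -1.737e+00]
```

Call:
play_rows:
  motion:
    - [0,-250,0,200,0]
    - [0,-250,0,200,0]
    - [0,-250,0,200,0]
    - [0,-250,0,200,0]
    - [0,-250,0,200,0]
    - [0,-250,0,200,0]

```text
time_s: 3.7
tool_pos: [0.7792, -0.0669, 0.3681]
tcp_rot: [[0.061, 0.003, 0.998], [-0.006, 1.0, -0.002], [-0.998, -0.006, 0.061]]
wrist_force: [-0.2, 1.0, -0.2]
opening: -0.0002
```

```bash
python3 - <<'E'
from plant import manip
s=manip.sense();print(s['time_s'],s['tool_pos'],s['tcp_rot'].round(3).tolist(),s['qpos'].round(3))
E
```

```text
3.7 [ 0.77918259 -0.06688577  0.36813977] [[0.061, 0.003, 0.998], [-0.006, 1.0, -0.002], [-0.998, -0.006, 0.061]] [-0.16   0.702  0.274  0.005  2.105 -1.725]
```

Call:
play_rows:
  motion:
    - [0,-50,0,200,0]
    - [0,-50,0,200,0]

```text
time_s: 3.9
tool_pos: [0.8037, -0.0623, 0.3512]
tcp_rot: [[0.096, 0.003, 0.995], [-0.008, 1.0, -0.002], [-0.995, -0.008, 0.096]]
wrist_force: [0.7, 1.0, -0.2]
opening: -0.0002
```

Call:
play_rows:
  motion:
    - [0,-50,0,200,0]
    - [0,-50,0,200,0]

```text
time_s: 4.1
tool_pos: [0.8252, -0.0576, 0.3372]
tcp_rot: [[0.13, 0.003, 0.991], [-0.011, 1.0, -0.002], [-0.991, -0.01, 0.13]]
wrist_force: [-1.0, -0.1, -0.5]
opening: 0.0
```

Call:
play_rows:
  motion:
    - [0,-250,0,100,0]

```text
time_s: 4.2
tool_pos: [0.8135, -0.0555, 0.3563]
tcp_rot: [[0.136, 0.003, 0.991], [-0.01, 1.0, -0.002], [-0.991, -0.009, 0.136]]
wrist_force: [-0.3, -0.2, -2.1]
opening: 0.0002
```

Call:
play_rows:
  motion:
    - [0,-250,0,100,0]

```text
time_s: 4.3
tool_pos: [0.7995, -0.0535, 0.3944]
tcp_rot: [[0.17, 0.004, 0.985], [-0.013, 1.0, -0.001], [-0.985, -0.013, 0.17]]
wrist_force: [0.5, -0.6, 1.2]
opening: 0.0004
```

Call:
play_rows:
  motion:
    - [0,-150,-10,200,0]

```text
time_s: 4.4
tool_pos: [0.8004, -0.0527, 0.4139]
tcp_rot: [[0.212, 0.004, 0.977], [-0.016, 1.0, -0.0], [-0.977, -0.016, 0.212]]
wrist_force: [-1.0, 0.5, 0.9]
opening: -0.0002
```

Call:
play_rows:
  motion:
    - [0,-150,-10,200,0]

```text
time_s: 4.5
tool_pos: [0.8037, -0.0526, 0.424]
tcp_rot: [[0.241, 0.005, 0.97], [-0.018, 1.0, -0.0], [-0.97, -0.018, 0.241]]
wrist_force: [-0.6, -0.2, -0.2]
opening: -0.0001
```

Call:
play_rows:
  motion:
    - [0,-150,-10,200,0]

```text
time_s: 4.6
tool_pos: [0.8053, -0.0523, 0.4357]
tcp_rot: [[0.27, 0.005, 0.963], [-0.02, 1.0, 0.0], [-0.963, -0.019, 0.27]]
wrist_force: [1.1, 0.1, 0.0]
opening: -0.0005
```

Call:
play_rows:
  motion:
    - [0,-150,-10,200,0]

```text
time_s: 4.7
tool_pos: [0.8059, -0.0518, 0.4494]
tcp_rot: [[0.299, 0.006, 0.954], [-0.022, 1.0, 0.001], [-0.954, -0.021, 0.299]]
wrist_force: [0.2, -0.8, 0.2]
opening: 0.0001
```

Call:
play_rows:
  motion:
    - [0,-150,-10,200,0]

```text
time_s: 4.8
tool_pos: [0.8056, -0.0513, 0.4643]
tcp_rot: [[0.329, 0.006, 0.944], [-0.024, 1.0, 0.002], [-0.944, -0.023, 0.329]]
wrist_force: [1.2, 0.2, 0.0]
opening: -0.0001
```

Call:
play_rows:
  motion:
    - [0,-150,-10,200,0]

```text
time_s: 4.9
tool_pos: [0.8046, -0.0507, 0.4799]
tcp_rot: [[0.359, 0.007, 0.933], [-0.026, 1.0, 0.002], [-0.933, -0.025, 0.359]]
wrist_force: [1.2, -0.4, -0.2]
opening: -0.0001
```

Call:
play_rows:
  motion:
    - [0,-150,-10,200,0]

```text
time_s: 5.0
tool_pos: [0.803, -0.05, 0.4959]
tcp_rot: [[0.389, 0.008, 0.921], [-0.028, 1.0, 0.003], [-0.921, -0.027, 0.389]]
wrist_force: [0.5, 0.8, 0.0]
opening: 0.0001
```

Call:
play_rows:
  motion:
    - [0,-150,-10,200,0]

```text
time_s: 5.1
tool_pos: [0.8007, -0.0494, 0.5122]
tcp_rot: [[0.418, 0.008, 0.909], [-0.029, 1.0, 0.004], [-0.908, -0.028, 0.418]]
wrist_force: [0.6, -0.5, 0.6]
opening: 0.0003
```

Call:
play_rows:
  motion:
    - [0,-150,40,200,0]

```text
time_s: 5.2
tool_pos: [0.7981, -0.0403, 0.5284]
tcp_rot: [[0.445, 0.011, 0.895], [-0.032, 0.999, 0.004], [-0.895, -0.03, 0.445]]
wrist_force: [0.7, 0.0, -0.1]
opening: 0.0003
```

Call:
play_rows:
  motion:
    - [0,-150,40,200,0]

```text
time_s: 5.3
tool_pos: [0.7948, -0.0289, 0.5451]
tcp_rot: [[0.472, 0.01, 0.881], [-0.031, 0.999, 0.006], [-0.881, -0.03, 0.472]]
wrist_force: [-0.0, 0.4, -0.3]
opening: 0.0001
```

Call:
play_rows:
  motion:
    - [0,-150,40,200,0]

```text
time_s: 5.4
tool_pos: [0.7907, -0.0188, 0.562]
tcp_rot: [[0.499, 0.009, 0.866], [-0.032, 0.999, 0.008], [-0.866, -0.031, 0.499]]
wrist_force: [-0.3, 0.6, -0.6]
opening: 0.0001
```

Call:
play_rows:
  motion:
    - [0,-150,40,200,0]

```text
time_s: 5.5
tool_pos: [0.786, -0.0096, 0.579]
tcp_rot: [[0.525, 0.009, 0.851], [-0.032, 0.999, 0.009], [-0.85, -0.032, 0.525]]
wrist_force: [-1.1, -0.0, -0.7]
opening: -0.0
```

Call:
play_rows:
  motion:
    - [0,-150,40,200,0]

```text
time_s: 5.6
tool_pos: [0.7804, -0.0009, 0.5963]
tcp_rot: [[0.551, 0.01, 0.834], [-0.032, 0.999, 0.01], [-0.834, -0.032, 0.551]]
wrist_force: [-0.1, -0.6, -0.3]
opening: -0.0001
```

Call:
play_rows:
  motion:
    - [0,-150,40,200,0]

```text
time_s: 5.7
tool_pos: [0.7741, 0.0075, 0.6136]
tcp_rot: [[0.576, 0.01, 0.817], [-0.032, 0.999, 0.01], [-0.817, -0.032, 0.576]]
wrist_force: [-0.3, 0.3, -0.8]
opening: -0.0
```

Call:
play_rows:
  motion:
    - [0,-150,40,200,0]

```text
time_s: 5.8
tool_pos: [0.767, 0.0155, 0.6311]
tcp_rot: [[0.601, 0.01, 0.799], [-0.032, 0.999, 0.011], [-0.799, -0.032, 0.601]]
wrist_force: [0.0, 0.6, 0.2]
opening: -0.0002
```

Call:
play_rows:
  motion:
    - [0,-150,40,200,0]

```text
time_s: 5.9
tool_pos: [0.7592, 0.0234, 0.6488]
tcp_rot: [[0.625, 0.01, 0.78], [-0.031, 0.999, 0.012], [-0.78, -0.032, 0.625]]
wrist_force: [0.2, -0.5, -0.4]
opening: -0.0
```

Call:
play_rows:
  motion:
    - [0,20,8,-48,0]
    - [0,40,16,-95,0]
    - [0,60,24,-140,0]
    - [0,80,32,-185,0]
    - [0,100,40,-230,0]
    - [0,120,48,-275,0]
    - [0,140,56,-320,0]
    - [0,160,64,-365,0]
    - [0,180,72,-410,0]
    - [0,200,80,-455,0]

```text
time_s: 6.9
tool_pos: [0.542, 0.0871, 0.2308]
tcp_rot: [[0.625, 0.01, 0.781], [-0.031, 0.999, 0.012], [-0.78, -0.031, 0.625]]
wrist_force: [0.7, -0.0, -0.2]
opening: -0.0001
```

Call:
play_rows:
  motion:
    - [0,15,6,-34,0]
    - [0,25,10,-58,0]
    - [0,25,10,-58,0]

```text
time_s: 7.2
tool_pos: [0.5096, 0.0955, 0.1701]
tcp_rot: [[0.616, 0.008, 0.787], [-0.031, 0.999, 0.014], [-0.787, -0.033, 0.616]]
wrist_force: [-0.3, 0.2, 0.1]
opening: 0.0004
```

```bash
cat >> h.py <<'E'
import json
def shot(name,f):
    s=manip.sense();c=manip.calibration(name);im=cv2.cvtColor(manip.grab_frame(name),cv2.COLOR_RGB2BGR);cv2.imwrite(f'pics/{f}.png',im)
    json.dump({k:np.asarray(v).tolist() for k,v in c.items()},open(f'pics/{f}.json','w'));print(s['time_s'],s['tool_pos'].round(4),s['tcp_rot'].round(3).tolist(),s['wrist_force'].round(1),s['qpos'].round(2));return im
def cal(f): return json.load(open(f'pics/{f}.json'))
E
python3 -c "
from h import *
shot('wrist','w1')"
```

```text
7.2 [0.5096 0.0955 0.1701] [[0.616, 0.008, 0.787], [-0.031, 0.999, 0.014], [-0.787, -0.033, 0.616]] [-0.3  0.2  0.1] [ 0.15 -0.38  2.04 -0.17  0.84 -1.35]
```

View pics/w1.png

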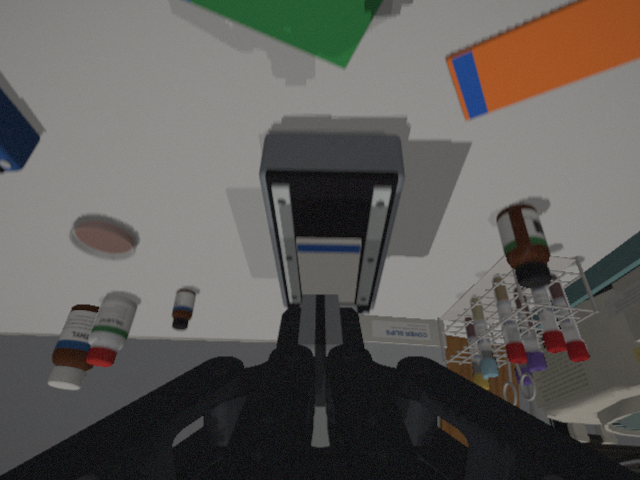

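The wrist view (near side at the top) shows the deck front corners at about (262,175) and (405,176). The rail fronts are near row 185, and the plate front edge runs (297,238)–(362,238). I refine the pose from these.

```bash
python3 - <<'E'
from h import *
c=cal('w1')
ps=np.array([.5584,.1006,.005])
X=np.array([[0,.044,.05],[0,-.044,.05],[.006,.028,.054],[.006,-.028,.054],[.182,.028,.054],[.182,-.028,.054]])
print(prj(c,w(ps,X)).round(1).tolist())
print(prj(c,w([.6827,.1006,.005],[[-.055,.026,.054],[-.055,-.026,.054],[.055,.026,.054],[.055,-.026,.054]])).round(1).tolist())
im=cv2.imread('pics/w1.png');g=cv2.cvtColor(im,cv2.COLOR_BGR2GRAY)
for col in (310,320,330,340,350):print(col,g[160:262,col].tolist())
for r in (200,240,248):print(r,g[r,255:410].tolist())
E
```

```text
[[402.2, 176.6], [267.2, 174.4], [376.8, 187.0], [291.7, 185.5], [359.2, 302.8], [303.8, 301.4]]
[[365.3, 240.6], [299.1, 239.2], [356.7, 301.6], [305.1, 300.3]]
310 [60, 63, 61, 61, 61, 62, 62, 65, 58, 50, 42, 30, 17, 18, 10, 19, 20, 21, 19, 16, 21, 22, 28, 19, 24, 21, 27, 24, 17, 29, 23, 22, 18, 27, 19, 22, 16, 16, 20, 16, 10, 19, 21, 18, 18, 10, 16, 22, 17, 18, 17, 10, 28, 19, 21, 14, 19, 16, 24, 27, 21, 16, 20, 14, 14, 20, 19, 21, 22, 12, 14, 26, 15, 12, 21, 18, 44, 62, 82, 95, 103, 105, 98, 85, 68, 53, 41, 36, 36, 34, 44, 59, 78, 84, 97, 96, 98, 99, 96, 100, 94, 97]
320 [62, 65, 59, 65, 62, 64, 63, 63, 59, 50, 42, 38, 18, 13, 17, 16, 10, 26, 24, 18, 23, 24, 21, 15, 20, 27, 23, 22, 21, 14, 23, 18, 23, 21, 22, 16, 26, 23, 18, 17, 15, 16, 16, 18, 13, 20, 19, 23, 23, 10, 18, 20, 11, 15, 19, 11, 24, 17, 12, 22, 13, 13, 17, 12, 22, 21, 25, 24, 10, 11, 21, 16, 15, 21, 14, 20, 22, 51, 77, 93, 102, 106, 101, 91, 74, 54, 42, 32, 41, 35, 41, 61, 76, 86, 95, 97, 96, 93, 97, 96, 98, 100]
330 [62, 59, 64, 63, 61, 62, 61, 64, 61, 55, 46, 41, 26, 15, 20, 21, 12, 19, 24, 27, 21, 19, 22, 25, 25, 
[... 2455 characters left out ...]
, 96, 96, 92, 95, 96, 96, 97, 95, 96, 96, 95, 95, 96]
248 [126, 123, 128, 125, 127, 126, 127, 127, 126, 128, 126, 126, 125, 128, 128, 127, 128, 106, 84, 84, 89, 85, 61, 23, 23, 44, 105, 124, 126, 119, 96, 79, 79, 76, 79, 76, 76, 77, 81, 74, 61, 58, 55, 42, 40, 36, 42, 41, 36, 38, 43, 36, 40, 39, 38, 36, 37, 37, 38, 40, 36, 40, 42, 34, 38, 41, 33, 37, 39, 38, 40, 34, 35, 38, 38, 42, 37, 39, 41, 42, 39, 41, 37, 38, 39, 38, 41, 37, 40, 39, 37, 41, 35, 36, 37, 39, 36, 40, 30, 38, 43, 38, 38, 41, 48, 56, 38, 14, 15, 52, 68, 79, 78, 79, 76, 80, 74, 75, 77, 78, 74, 75, 83, 77, 57, 29, 14, 20, 50, 64, 64, 64, 65, 87, 97, 98, 95, 93, 94, 95, 98, 94, 94, 97, 96, 95, 95, 95, 96, 94, 95, 95, 94, 96, 96]
```

Call:
play_rows:
  motion:
    - [0,43,2,-2,0]
    - [0,86,5,-4,0]
    - [0,102,5,11,0]
    - [0,119,6,26,0]
    - [0,136,6,41,0]
    - [0,152,6,56,0]
    - [0,152,6,56,0]

```text
time_s: 7.95
tool_pos: [0.657, 0.0969, 0.0952]
tcp_rot: [[0.628, 0.011, 0.778], [-0.031, 0.999, 0.011], [-0.777, -0.031, 0.628]]
wrist_force: [-0.1, -0.2, 0.3]
opening: -0.0005
```

```bash
python3 -c "
from h import *
im=shot('side','s2')
w2=shot('wrist','w2')
a=cv2.resize(im[280:370,190:340],None,fx=4,fy=4);a=cv2.convertScaleAbs(a,alpha=1.3)
b=cv2.resize(w2[200:440,160:480],None,fx=.75,fy=.75)
W=np.zeros((560,600,3),np.uint8);W[:360]=a;W[370:550,:240]=b;cv2.imwrite('pics/z2.png',W)"
```

```text
7.95 [0.657  0.0969 0.0952] [[0.628, 0.011, 0.778], [-0.031, 0.999, 0.011], [-0.777, -0.031, 0.628]] [-0.1 -0.2  0.3] [ 0.11  0.04  1.85 -0.18  0.58 -1.34]
8.0 [0.6553 0.097  0.0945] [[0.627, 0.011, 0.779], [-0.031, 0.999, 0.011], [-0.779, -0.031, 0.627]] [-0.   0.1 -0.6] [ 0.11  0.04  1.85 -0.18  0.58 -1.34]
```

View pics/z2.png

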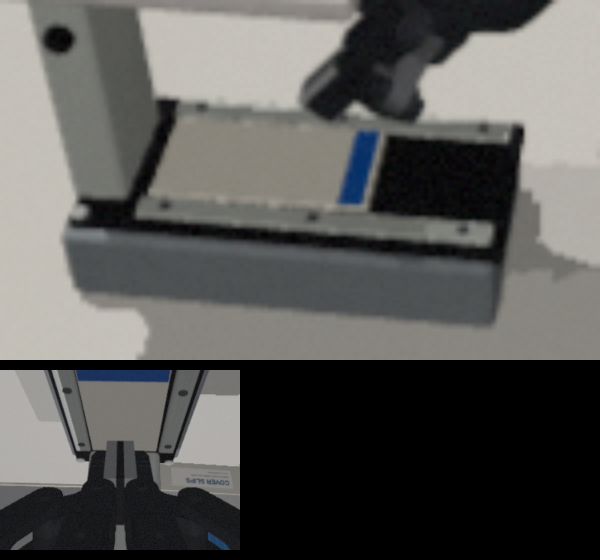

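Side crop: the fingertips are under the panel, hovering about 30 mm over the plate just behind the blue band. I lower and feel for contact.

Call:
play_rows:
  motion:
    - [0,10,0,-8,0]
    - [0,20,1,-16,0]
    - [0,20,1,-16,0]
    - [0,20,1,-16,0]

```text
time_s: 8.45
tool_pos: [0.651, 0.0975, 0.0645]
tcp_rot: [[0.621, 0.01, 0.783], [-0.031, 0.999, 0.012], [-0.783, -0.032, 0.621]]
wrist_force: [0.3, -0.6, -0.2]
opening: 0.0002
```

Call:
play_rows:
  motion:
    - [0,1.6,0,-1.3,0]
    - [0,1.6,0,-1.3,0]

```text
time_s: 8.65
tool_pos: [0.6522, 0.0975, 0.0642]
tcp_rot: [[0.624, 0.01, 0.782], [-0.031, 0.999, 0.012], [-0.781, -0.032, 0.623]]
wrist_force: [0.0, 0.0, 0.0]
opening: 0.0001
```

Call:
play_rows:
  motion:
    - [0,1.6,0,-1.3,0]
    - [0,1.6,0,-1.3,0]

```text
time_s: 8.85
tool_pos: [0.652, 0.0973, 0.0618]
tcp_rot: [[0.623, 0.01, 0.782], [-0.031, 0.999, 0.012], [-0.782, -0.032, 0.623]]
wrist_force: [0.5, 0.3, -0.2]
opening: -0.0001
```

Call:
play_rows:
  motion:
    - [0,0.8,0,-0.6,0]
    - [0,0.8,0,-0.6,0]

```text
time_s: 9.05
tool_pos: [0.6521, 0.0973, 0.0607]
tcp_rot: [[0.623, 0.01, 0.782], [-0.031, 0.999, 0.012], [-0.782, -0.032, 0.623]]
wrist_force: [0.0, -0.1, -0.4]
opening: -0.0004
```

Call:
play_rows:
  motion:
    - [0,0.8,0,-0.6,0]
    - [0,0.8,0,-0.6,0]

```text
time_s: 9.25
tool_pos: [0.6521, 0.0973, 0.0597]
tcp_rot: [[0.623, 0.01, 0.782], [-0.031, 0.999, 0.012], [-0.782, -0.032, 0.623]]
wrist_force: [-0.7, 0.5, -0.2]
opening: -0.0001
```

Call:
play_rows:
  motion:
    - [0,0.8,0,-0.6,0]
    - [0,0.8,0,-0.6,0]

```text
time_s: 9.45
tool_pos: [0.6524, 0.0973, 0.0592]
tcp_rot: [[0.624, 0.01, 0.782], [-0.031, 0.999, 0.012], [-0.781, -0.032, 0.624]]
wrist_force: [0.9, -0.5, 0.7]
opening: -0.0003
```

Call:
play_rows:
  motion:
    - [0,0.8,0,-0.6,0]
    - [0,0.8,0,-0.6,0]

```text
time_s: 9.65
tool_pos: [0.653, 0.0974, 0.059]
tcp_rot: [[0.625, 0.01, 0.781], [-0.031, 0.999, 0.012], [-0.78, -0.031, 0.625]]
wrist_force: [-0.1, 0.7, 3.3]
opening: 0.0
```

Call:
play_rows:
  motion:
    - [0,0.8,0,-0.6,0]
    - [0,0.8,0,-0.6,0]

```text
time_s: 9.85
tool_pos: [0.6536, 0.0974, 0.0589]
tcp_rot: [[0.626, 0.01, 0.78], [-0.03, 0.999, 0.012], [-0.779, -0.031, 0.626]]
wrist_force: [-1.4, 0.9, 4.3]
opening: 0.0001
```

Contact at about 4 N. I drag 60 mm towards the robot.

Call:
play_rows:
  motion:
    - [0,-3,0,-5,0]
    - [0,-7,0,-9.7,0]
    - [0,-10.8,0,-14.4,0]
    - [0,-14.6,0,-19.1,0]
    - [0,-18.4,0,-23.8,0]
    - [0,-22.1,0,-28.5,0]
    - [0,-25.9,0,-33.1,0]
    - [0,-29.6,0,-37.8,0]
    - [0,-33.4,0,-42.5,0]
    - [0,-37.2,0,-47.1,0]

```text
time_s: 10.85
tool_pos: [0.5937, 0.0981, 0.059]
tcp_rot: [[0.627, 0.01, 0.779], [-0.03, 0.999, 0.012], [-0.778, -0.031, 0.627]]
wrist_force: [2.2, -0.1, 5.1]
opening: -0.0003
```

```bash
python3 -c "
from h import *
im=shot('side','s3')
g=im[295:345,225:325].astype(int);m=(g[:,:,0]-g[:,:,2]>40)
ys,xs=np.nonzero(m);print(len(xs),xs.mean()+225,ys.mean()+295)
im0=cv2.imread('pics/s2.png');g=im0[295:345,225:325].astype(int);m=(g[:,:,0]-g[:,:,2]>40);ys,xs=np.nonzero(m);print(len(xs),xs.mean()+225,ys.mean()+295)
S=manip.calibration('side')
for x in (.12,.06,.01): print(x,prj(S,w([.5584,.0985,.005],[[x-.055+.008,0,.054],[x-.055,.026,.054],[x-.055,-.026,.054]])).round(1).tolist())
"
```

```text
10.85 [0.5937 0.0981 0.059 ] [[0.627, 0.01, 0.779], [-0.03, 0.999, 0.012], [-0.778, -0.031, 0.627]] [ 2.2 -0.1  5.1] [ 0.13 -0.04  2.02 -0.23  0.51 -1.28]
46 307.2826086956522 328.7608695652174
94 279.3723404255319 321.56382978723406
0.12 [[282.6, 321.5], [284.1, 331.6], [288.8, 312.4]]
0.06 [[312.3, 323.6], [314.6, 333.9], [317.9, 314.4]]
0.01 [[337.4, 325.5], [340.3, 335.8], [342.5, 316.2]]
```

Call:
play_rows:
  motion:
    - [0,-7.8,0,6.2,0]
    - [0,-2,0,14,0]
    - [0,9,0,27,0]
    - [0,20.4,0.4,41.3,0]
    - [0,20.4,0.4,41.3,0]
    - [0,24,0.4,38.4,0]
    - [0,26.5,0.4,36.5,0]
    - [0,28.2,0.4,35.1,0]
    - [0,28.2,0.4,35.1,0]

```text
time_s: 11.8
tool_pos: [0.6386, 0.098, 0.059]
tcp_rot: [[0.628, 0.009, 0.779], [-0.03, 0.999, 0.012], [-0.778, -0.031, 0.628]]
wrist_force: [-0.2, -0.5, 4.6]
opening: 0.0002
```

Call:
play_rows:
  motion:
    - [0,-3,0,-5,0]
    - [0,-6.5,0,-9,0]
    - [0,-10.3,0,-13.6,0]
    - [0,-14.1,0,-18.3,0]
    - [0,-17.8,0,-23,0]
    - [0,-21.6,0,-27.6,0]
    - [0,-25.4,0,-32.3,0]
    - [0,-28.9,0,-36.3,0]

```text
time_s: 12.6
tool_pos: [0.592, 0.0986, 0.059]
tcp_rot: [[0.628, 0.009, 0.778], [-0.03, 0.999, 0.012], [-0.778, -0.031, 0.628]]
wrist_force: [1.0, -0.2, 5.3]
opening: 0.0002
```

Call:
play_rows:
  motion:
    - [0,-15.6,0,12.4,0]
    - [0,-31,0,25,0]
    - [0,-70,0,13,0]
    - [0,-110,0,0,0]
    - [0,-110,0,0,0]

```text
time_s: 13.1
tool_pos: [0.5204, 0.1021, 0.1454]
tcp_rot: [[0.627, 0.009, 0.779], [-0.029, 0.999, 0.012], [-0.778, -0.03, 0.627]]
wrist_force: [0.3, 0.1, -0.4]
opening: -0.0
```

```bash
python3 -c "
from h import *
a=shot('wrist','w4');b=shot('side','s4')
a=a[60:360,140:520];b=cv2.resize(b[280:370,200:360],None,fx=2.5,fy=2.5)
W=np.zeros((600,800,3),np.uint8);W[:300,:380]=a;W[:225,390:790]=b
c=cv2.resize(cv2.imread('pics/w4.png')[100:250,230:430],None,fx=2,fy=2);W[300:600,:400]=c
cv2.imwrite('pics/z4.png',W)"
```

```text
13.1 [0.5204 0.1021 0.1454] [[0.627, 0.009, 0.779], [-0.029, 0.999, 0.012], [-0.778, -0.03, 0.627]] [ 0.3  0.1 -0.4] [ 0.17 -0.33  2.06 -0.2   0.75 -1.3 ]
13.15 [0.5211 0.102  0.1438] [[0.626, 0.009, 0.78], [-0.03, 0.999, 0.012], [-0.78, -0.031, 0.626]] [ 0.4 -0.8 -0.4] [ 0.17 -0.33  2.06 -0.2   0.75 -1.3 ]
```

View pics/z4.png

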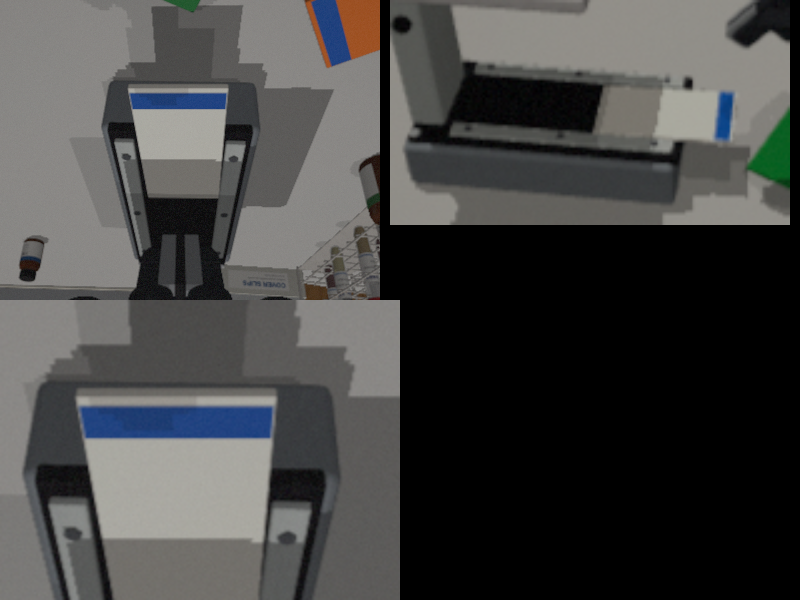

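The plate now overhangs the front, with front corners at about (268,145) and (368,145) in the wrist view. In the side view its front end is near (338,316)/(336,335). Fitting now.

```bash
python3 - <<'E'
from h import *
c=cal('w4');S=manip.calibration('side');L,B=.055,.026
X=[[-L,B,.054],[-L,-B,.054],[L,B,.054],[L,-B,.054]]
ow=(c,X,[(368.5,145),(268.5,145),(358,259),(287,259)]);os_=(S,[X[0],X[1],X[2],X[3]],[(336.4,335.2),(338,316),(282.8,334),(286,313.2)])
for o in ([ow],[os_],[ow,os_]):
    p,r=fit(o,[.57,.1,0]);print('plate',p.round(4),r.tolist())
Y=[[0,.044,.05],[0,-.044,.05],[.006,.028,.054],[.006,-.028,.054]]
p,r=fit([(c,Y,[(398,185),(249,184),(365,201.5),(275,200)])],[.56,.1,0]);print('stand',p.round(4),r.tolist())
E
```

```text
plate [0.5728 0.0993 0.0164] [[1.0, 0.9], [-1.3, 0.5], [0.1, -1.6], [-0.0, -2.6]]
plate [0.5743 0.1006 0.0487] [[1.4, 0.3], [1.0, -0.2], [-1.5, -0.9], [-1.0, 0.5]]
plate [0.5731 0.0993 0.0183] [[0.9, 1.2], [-1.4, 1.0], [0.3, -1.4], [0.2, -2.4], [1.7, 0.5], [2.0, 0.0], [-1.0, -2.0], [0.3, -0.5]]
stand [0.5546 0.1003 0.005 ] [[-0.4, 3.4], [-1.2, 2.1], [4.4, -1.8], [0.2, -1.8]]
```

Call:
play_rows:
  motion:
    - [85,0,0,-40,0]
    - [85,20,0,-49,0]
    - [85,40,0,-49,0]
    - [85,60,0,-49,0]
    - [85,80,0,-49,0]
    - [85,90,0,-49,0]
    - [85,96.5,0,-49,0]
    - [85,96.5,0,-49,0]
    - [85,96.5,0,-49,0]

```text
time_s: 14.1
tool_pos: [0.5441, 0.098, 0.0364]
tcp_rot: [[0.623, 0.01, 0.782], [-0.031, 0.999, 0.012], [-0.782, -0.032, 0.623]]
wrist_force: [0.6, 0.4, -0.3]
opening: 0.0851
```

```bash
python3 -c "
from h import *
a=shot('wrist','w5');b=shot('side','s5')
a=cv2.resize(a[60:300,160:480],None,fx=1.5,fy=1.5);b=cv2.resize(b[290:360,270:370],None,fx=3,fy=3)
W=np.zeros((360,790,3),np.uint8);W[:360,:480]=a;W[:210,485:785]=b
cv2.imwrite('pics/z5.png',W)"
```

```text
14.1 [0.5441 0.098  0.0364] [[0.623, 0.01, 0.782], [-0.031, 0.999, 0.012], [-0.782, -0.032, 0.623]] [ 0.6  0.4 -0.3] [ 0.15 -0.12  2.14 -0.27  0.47 -1.22]
14.15 [0.5443 0.0981 0.0369] [[0.624, 0.01, 0.782], [-0.031, 0.999, 0.012], [-0.781, -0.031, 0.624]] [-0.  -0.1  0.6] [ 0.15 -0.12  2.14 -0.27  0.47 -1.22]
```

View pics/z5.png

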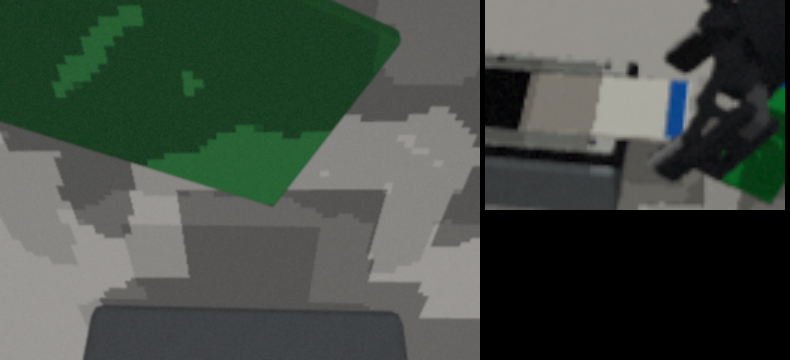

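```bash
python3 -c "
import cv2
cv2.imwrite('pics/w5b.png',cv2.imread('pics/w5.png')[200:480])"
```

```text
(no output)
```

View pics/w5b.png

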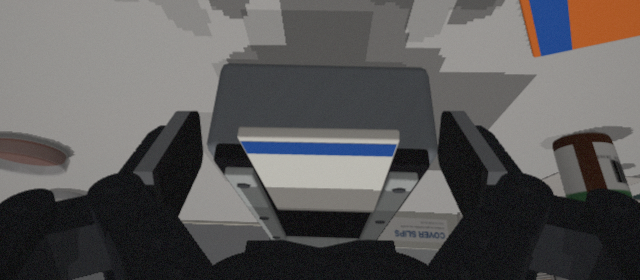

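The plate sits centred between the open pads: plate columns 238–398, pads 202–440. Closing.

Call:
play_rows:
  motion:
    - [40,0,0,0,0]
    - [40,0,0,0,0]
    - [40,0,0,0,0]
    - [40,0,0,0,0]
    - [40,0,0,0,0]
    - [40,0,0,0,0]
    - [40,0,0,0,0]
    - [40,0,0,0,0]

```text
time_s: 15.0
tool_pos: [0.5447, 0.0982, 0.0371]
tcp_rot: [[0.624, 0.01, 0.781], [-0.031, 0.999, 0.012], [-0.781, -0.031, 0.624]]
wrist_force: [-1.3, -0.9, 4.2]
opening: 0.0504
```

Call:
play_rows:
  motion:
    - [40,-4,0,3,0]
    - [40,-8,0,6.2,0]
    - [40,-15.6,0,12.5,0]
    - [40,-31.2,-1,25,0]
    - [40,-46.8,-2,37.5,0]
    - [40,-55,-2,20,0]
    - [40,-65,-2,0,0]
    - [40,-75,-3,-15,0]
    - [40,-85,-3,-30,0]
    - [40,-85,-3,-30,0]

```text
time_s: 16.0
tool_pos: [0.4656, 0.0973, 0.0834]
tcp_rot: [[0.622, 0.009, 0.783], [-0.031, 0.999, 0.012], [-0.783, -0.032, 0.622]]
wrist_force: [0.8, 0.7, -0.5]
opening: 0.0504
```

```bash
python3 - <<'E'
from h import *
T,S=manip.calibration('top'),manip.calibration('side')
out={}
for n,f,(x,y,ww,h) in (('top','top0',(328,245,50,50)),('side','side0',(320,233,45,45))):
    im=cv2.imread(f'pics/{f}.png')[y:y+h,x:x+ww];im=cv2.resize(im,None,fx=8,fy=8,interpolation=cv2.INTER_CUBIC)
    hsv=cv2.cvtColor(cv2.GaussianBlur(im,(0,0),4),cv2.COLOR_BGR2HSV)
    g=im[:,:,1].astype(float);m=((hsv[:,:,0]>90)&(hsv[:,:,0]<130)&(cv2.GaussianBlur(im,(0,0),4)[:,:,1]>70)).astype(np.uint8)
    m=cv2.morphologyEx(m,cv2.MORPH_OPEN,np.ones((9,9)))
    cs,_=cv2.findContours(m,0,2);c=max(cs,key=cv2.contourArea);hull=cv2.convexHull(c)
    q=cv2.approxPolyDP(hull,.06*cv2.arcLength(hull,True),True).reshape(-1,2)/8+[x-.44,y-.44];print(n,cv2.contourArea(c)/64,q.round(2).tolist())
    out[n]=q
import pickle;pickle.dump(out,open('q.pkl','wb'))
a=shot('wrist','w6');b=shot('top','t6')
E
```

```text
top 555.234375 [[361.94, 252.94], [365.06, 281.44], [345.56, 283.31], [342.56, 255.44]]
side 399.15625 [[326.18, 239.31], [358.94, 239.81], [357.44, 252.06], [328.81, 252.44]]
16.0 [0.4656 0.0973 0.0834] [[0.622, 0.009, 0.783], [-0.031, 0.999, 0.012], [-0.783, -0.032, 0.622]] [ 0.8  0.7 -0.5] [ 0.19 -0.41  2.24 -0.24  0.66 -1.25]
16.05 [0.4671 0.0974 0.0844] [[0.623, 0.009, 0.782], [-0.03, 0.999, 0.012], [-0.781, -0.031, 0.623]] [-0.1  0.5  0.5] [ 0.19 -0.4   2.24 -0.24  0.66 -1.25]
```

```bash
python3 - <<'E'
from h import *
import pickle
q=pickle.load(open('q.pkl','rb'));T,S=manip.calibration('top'),manip.calibration('side')
A,B=.0375,.026
top=[[A,-B,.048],[-A,-B,.048],[-A,B,.048],[A,B,.048]]
side=[[A,-B,.048],[-A,-B,.048],[-A,B,.048],[A,B,.048]]
for o in ([(T,top,q['top'])],[(S,side,q['side'])],[(T,top,q['top']),(S,side,q['side'])]):
    p,r=fit(o,[.53,-.17,.05],'linear');print(p.round(4),r.tolist())
c=cv2.imread('pics/t6.png')[170:320,190:400];c=cv2.convertScaleAbs(cv2.resize(c,None,fx=2.3,fy=2.3,interpolation=cv2.INTER_CUBIC),alpha=1.3)
W=np.zeros((600,800,3),np.uint8);W[:345,:483]=c;a=cv2.imread('pics/w6.png')[220:470,160:480];W[345:595,:320]=a;cv2.imwrite('pics/z6.png',W)
E
```

```text
[ 0.5327 -0.1694  0.076 ] [[0.6, -0.7], [1.1, 0.8], [-0.7, 1.0], [-1.0, -1.2]]
[ 0.5333 -0.1708  0.1035] [[1.6, 0.3], [-1.4, -0.3], [1.1, 0.1], [-1.2, -0.1]]
[ 0.533  -0.1698  0.0864] [[0.6, -0.9], [1.3, 0.6], [-0.3, 1.0], [-1.0, -1.1], [1.8, 0.4], [-1.1, 0.1], [1.0, 0.6], [-1.3, -0.0]]
```

View pics/z6.png

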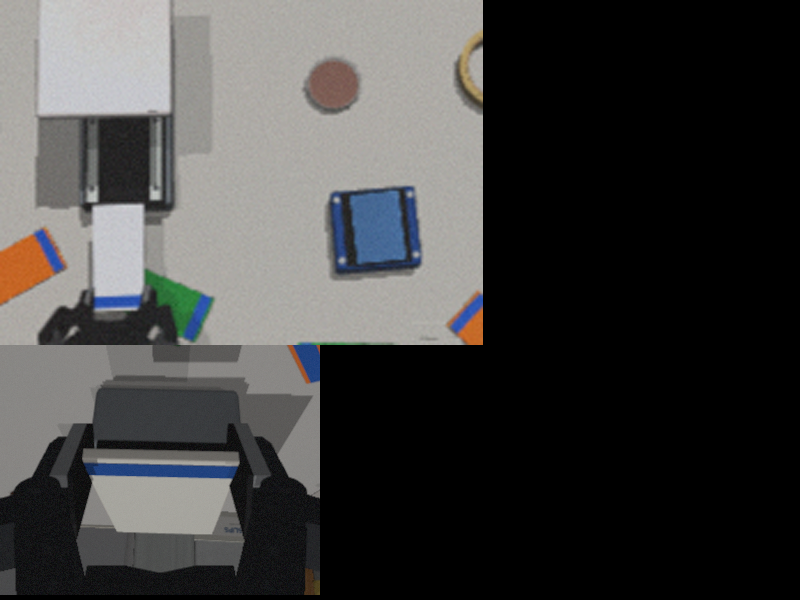

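```bash
cat > plan.py <<'E'
from h import *
def go(P,yawP,Pt,yawT,s=None):
    "shift in tool axes (mm) + spin (deg) that brings plate centre P,yawP to Pt,yawT"
    s=s or manip.sense();R=s['tcp_rot'];t=s['tool_pos']
    a=-(yawT-yawP)/-R[2,0]
    Rr=R@cv2.Rodrigues(np.array([a,0,0]))[0]@R.T
    t2=np.array(Pt)-Rr@(np.array(P)-t)
    return (R.T@(t2-t)*1000).round(1),np.degrees(a).round(2),t2.round(4)
E
python3 - <<'E'
from plan import *
T=manip.calibration('top');L,B=.055,.026;z=.1013
p,r=fit([(T,[[L,B,z],[L,-B,z],[-L,B,z],[-L,-B,z]],[(230.4,259.1),(252.6,259.1),(231.3,303.9),(251.7,304.8)])],[.5,.1,0]);print(p,r.tolist())
s=manip.sense();print(s['tool_pos'])
print(go([p[0],p[1],z-.002],p[2],[.5155,-.171,.080],.07))
print(go([p[0],p[1],z-.002],.01,[.5155,-.171,.080],.07))
E
```

```text
[ 0.49707607  0.09961243 -0.00556963] [[0.3, -0.3], [-0.0, -0.6], [-1.3, 1.3], [0.6, -0.0]]
[0.46800398 0.09746872 0.0850184 ]
(array([  34.8, -272.7,   -0.6]), np.float64(-5.55), array([ 0.4867, -0.1762,  0.066 ]))
(array([  34.8, -272.1,   -0.7]), np.float64(-4.4), array([ 0.4866, -0.1756,  0.0659]))
```

Call:
play_rows:
  motion:
    - [40,0,-25,0,-0.5]
    - [40,0,-55,0,-1]
    - [40,0,-90,0,-1.5]
    - [40,5,-125,0,-2]
    - [40,10,-160,0,-2.5]
    - [40,15,-195,0,-3]
    - [40,20,-225,0,-3.5]
    - [40,25,-250,0,-4]
    - [40,31,-266,0,-4.5]
    - [40,34,-272,0,-4.5]

```text
time_s: 17.1
tool_pos: [0.4938, -0.1664, 0.0742]
tcp_rot: [[0.61, -0.031, 0.792], [-0.051, 0.996, 0.078], [-0.791, -0.088, 0.606]]
wrist_force: [-0.2, 0.3, -0.6]
opening: 0.0506
```

Call:
play_rows:
  motion:
    - [40,0,0,0,0]
    - [40,0,0,0,0]

```text
time_s: 17.3
tool_pos: [0.4925, -0.1633, 0.073]
tcp_rot: [[0.609, -0.035, 0.793], [-0.047, 0.996, 0.08], [-0.792, -0.086, 0.604]]
wrist_force: [-0.0, -0.4, -0.3]
opening: 0.0503
```

```bash
python3 - <<'E'
from h import *
b=shot('side','s7');t=shot('top','t7')
def crop(im,x,y,w,h,k):
    o=cv2.convertScaleAbs(cv2.resize(im[y:y+h,x:x+w],None,fx=k,fy=k,interpolation=cv2.INTER_CUBIC),alpha=1.3)
    for i in range(0,w,10): cv2.putText(o,str(x+i),(i*k,9),0,.33,(0,0,255),1);cv2.line(o,(i*k,10),(i*k,14),(0,0,255),1)
    for j in range(0,h,10): cv2.putText(o,str(y+j),(0,j*k+4),0,.33,(0,0,255),1)
    return o
W=np.zeros((480,800,3),np.uint8)
W[:480,:390]=crop(t,322,235,65,80,6);W[:360,395:795]=crop(b,310,220,80,72,5)
cv2.imwrite('pics/z7.png',W)
E
```

```text
17.3 [ 0.4925 -0.1633  0.073 ] [[0.609, -0.035, 0.793], [-0.047, 0.996, 0.08], [-0.792, -0.086, 0.604]] [-0.  -0.4 -0.3] [-0.64 -0.26  2.16  0.51  0.73 -2.57]
17.35 [ 0.4924 -0.1631  0.073 ] [[0.609, -0.035, 0.792], [-0.047, 0.996, 0.08], [-0.792, -0.086, 0.605]] [-0.2 -0.6 -0.1] [-0.64 -0.26  2.16  0.51  0.73 -2.57]
```

View pics/z7.png

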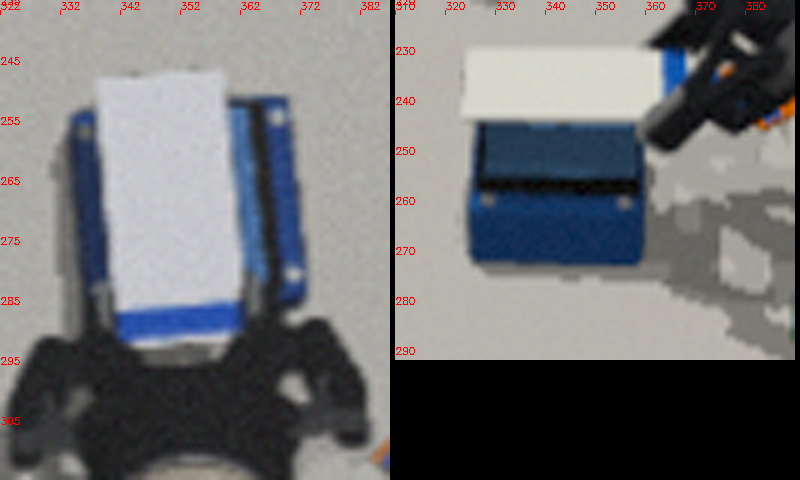

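Hover check: the plate is above the stack but about 12 mm short to the left in the top view. Joint 6 has also reached its range limit at -2.57. I'll quantify what remains.

```bash
python3 - <<'E'
from plan import *
T,S=manip.calibration('top'),manip.calibration('side');L,B=.055,.026
s=manip.sense();R=s['tcp_rot']
# grip-time relation: plate centre in tool frame
Rg=np.array([[.624,.01,.781],[-.031,.999,.012],[-.781,-.031,.624]]).T.T
pt=Rg.T@(np.array([.5731,.0993,.052])-np.array([.5447,.0982,.0371]))
Rp=R@Rg.T;P=s['tool_pos']+R@pt;print('P kin',P.round(4),'axes',Rp.round(3).tolist(),'tool',s['tool_pos'].round(4),s['qpos'].round(3))
z=P[2]+.002
print(fit([(T,[[L,B,z],[L,-B,z],[-L,B,z],[-L,-B,z]],[(338.2,248.3),(359,246.7),(341.7,292.2),(362.5,291.3)])],[.5,-.17,0]))
X=np.array([[L,B,.002],[L,-B,.002],[-L,B,.002],[-L,-B,.002]])
print('proj kin top',prj(T,(Rp@X.T).T+P).round(1).tolist(),'side',prj(S,(Rp@X.T).T+P).round(1).tolist())
E
```

```text
P kin [ 0.5209 -0.1598  0.0872] axes [[0.999, -0.044, 0.02], [0.043, 0.997, 0.056], [-0.023, -0.054, 0.998]] tool [ 0.4923 -0.163   0.073 ] [-0.637 -0.262  2.16   0.508  0.731 -2.566]
(array([ 0.52253503, -0.15810547,  0.04150316]), array([[-0.4, -0.7],
       [ 0.4, -0.5],
       [-0.5,  0.9],
       [ 0.6,  0.4]]))
proj kin top [[338.4, 248.5], [360.0, 246.8], [341.9, 293.7], [364.0, 292.1]] side [[324.0, 241.7], [325.6, 228.2], [370.9, 242.4], [370.7, 228.7]]
```

Joint 6's range blocks the last 12 mm with this wrist turn. So I lay the plate down gently here, let go, turn the gripper half round and regrip its overhanging end for the final shift.

```bash
python3 - <<'E'
from plan import *
s=manip.sense()
print(go([.5215,-.159,.0872],.043,[.518,-.161,.056],.025,s),go([.5215,-.159,.0872],.043,[.518,-.161,.050],.025,s))
E
```

```text
(array([ 22.7,   1.6, -21.8]), np.float64(1.3), array([ 0.4888, -0.1643,  0.0418])) (array([ 27.4,   2.1, -25.5]), np.float64(1.3), array([ 0.4888, -0.1643,  0.0358]))
```

Call:
play_rows:
  motion:
    - [40,5,0,-6,0.5]
    - [40,10,1,-12,1]
    - [40,15,1,-19,1.5]
    - [40,20,1.6,-25,1.5]
    - [40,20,1.6,-25,1.5]
    - [40,20,1.6,-25,1.5]

```text
time_s: 18.0
tool_pos: [0.4873, -0.1601, 0.045]
tcp_rot: [[0.603, -0.006, 0.798], [-0.055, 0.997, 0.049], [-0.796, -0.073, 0.601]]
wrist_force: [0.4, -0.1, -0.1]
opening: 0.0501
```

```bash
cat >> plan.py <<'E'
Rg=np.array([[.624,.01,.781],[-.031,.999,.012],[-.781,-.031,.624]])
pt=Rg.T@(np.array([.5731,.0993,.052])-np.array([.5447,.0982,.0371]))
def kin(s):
    R=s['tcp_rot'];return s['tool_pos']+R@pt,R@Rg.T
E
python3 - <<'E'
from plan import *
s=manip.sense();P,Rp=kin(s);print(P.round(4),Rp.round(3).tolist(),s['tool_pos'].round(4),s['qpos'].round(3),s['wrist_force'].round(1))
E
```

```text
[ 0.516 -0.158  0.059] [[0.999, -0.015, 0.027], [0.014, 0.999, 0.043], [-0.028, -0.041, 0.999]] [ 0.4873 -0.1601  0.045 ] [-0.629 -0.23   2.198  0.527  0.665 -2.566] [ 0.4 -0.1 -0.1]
```

Call:
play_rows:
  motion:
    - [40,1.6,0,-1.2,0.5]
    - [40,3.2,0.2,-2.4,1]
    - [40,4,0.3,-3,1]
    - [40,4,0.3,-3,1]

```text
time_s: 18.4
tool_pos: [0.4873, -0.1604, 0.0401]
tcp_rot: [[0.603, 0.008, 0.798], [-0.055, 0.998, 0.031], [-0.796, -0.063, 0.602]]
wrist_force: [-0.0, -0.5, 0.1]
opening: 0.0501
```

Call:
play_rows:
  motion:
    - [40,0.8,0,-0.6,0]
    - [40,0.8,0,-0.6,0]

```text
time_s: 18.6
tool_pos: [0.4873, -0.1605, 0.0392]
tcp_rot: [[0.603, 0.008, 0.798], [-0.055, 0.998, 0.031], [-0.796, -0.063, 0.602]]
wrist_force: [-0.1, -0.3, -0.4]
opening: 0.0505
```

Call:
play_rows:
  motion:
    - [40,0.8,0,-0.6,0]
    - [40,0.8,0,-0.6,0]

```text
time_s: 18.8
tool_pos: [0.4873, -0.1605, 0.0382]
tcp_rot: [[0.603, 0.008, 0.798], [-0.055, 0.998, 0.032], [-0.796, -0.063, 0.602]]
wrist_force: [0.7, 0.1, -0.1]
opening: 0.0502
```

Call:
play_rows:
  motion:
    - [40,0.8,0,-0.6,0]
    - [40,0.8,0,-0.6,0]

```text
time_s: 19.0
tool_pos: [0.4876, -0.1605, 0.0376]
tcp_rot: [[0.603, 0.009, 0.798], [-0.056, 0.998, 0.031], [-0.796, -0.063, 0.602]]
wrist_force: [0.4, 0.9, 0.8]
opening: 0.0497
```

Call:
play_rows:
  motion:
    - [40,0.8,0,-0.6,0]
    - [40,0.8,0,-0.6,0]

```text
time_s: 19.2
tool_pos: [0.4879, -0.1605, 0.0369]
tcp_rot: [[0.603, 0.009, 0.798], [-0.056, 0.998, 0.031], [-0.796, -0.064, 0.602]]
wrist_force: [-0.5, -0.3, 1.5]
opening: 0.0502
```

Call:
play_rows:
  motion:
    - [40,0.4,0,-0.3,0]
    - [40,0.4,0,-0.3,0]

```text
time_s: 19.4
tool_pos: [0.4879, -0.1604, 0.0366]
tcp_rot: [[0.603, 0.009, 0.798], [-0.057, 0.998, 0.031], [-0.796, -0.064, 0.602]]
wrist_force: [0.5, -0.4, 1.0]
opening: 0.0505
```

Call:
play_rows:
  motion:
    - [53,0,0,0,0]
    - [56,0,0,0,0]
    - [62,0,0,0,0]
    - [70,0,0,0,0]
    - [70,0,0,0,0]

```text
time_s: 19.9
tool_pos: [0.4876, -0.1601, 0.036]
tcp_rot: [[0.602, 0.009, 0.798], [-0.056, 0.998, 0.031], [-0.796, -0.063, 0.601]]
wrist_force: [-0.0, 0.2, -0.3]
opening: 0.0698
```

Call:
play_rows:
  motion:
    - [72,-5,0,0,0]
    - [75,-15,0,-2,0]
    - [80,-30,0,-10,0]
    - [85,-60,0,-20,0]
    - [85,-100,0,-30,0]
    - [85,-100,0,-30,0]

```text
time_s: 20.5
tool_pos: [0.4055, -0.1541, 0.1049]
tcp_rot: [[0.606, 0.016, 0.795], [-0.068, 0.997, 0.032], [-0.792, -0.074, 0.605]]
wrist_force: [-0.1, -1.0, -0.4]
opening: 0.0852
```

```bash
python3 - <<'E'
from h import *
t=shot('top','t8');b=shot('side','s8')
def crop(im,x,y,w,h,k):
    o=cv2.convertScaleAbs(cv2.resize(im[y:y+h,x:x+w],None,fx=k,fy=k,interpolation=cv2.INTER_CUBIC),alpha=1.3)
    for i in range(0,w,10): cv2.putText(o,str(x+i),(i*k,9),0,.33,(0,0,255),1);cv2.line(o,(i*k,10),(i*k,14),(0,0,255),1)
    for j in range(0,h,10): cv2.putText(o,str(y+j),(0,j*k+4),0,.33,(0,0,255),1)
    return o
W=np.zeros((480,800,3),np.uint8)
W[:480,:390]=crop(t,322,235,65,80,6);W[:360,395:795]=crop(b,310,220,80,72,5)
cv2.imwrite('pics/z8.png',W)
E
```

```text
20.5 [ 0.4055 -0.1541  0.1049] [[0.606, 0.016, 0.795], [-0.068, 0.997, 0.032], [-0.792, -0.074, 0.605]] [-0.1 -1.  -0.4] [-0.8  -0.57  2.28  0.49  0.95 -2.57]
20.55 [ 0.4058 -0.1539  0.1027] [[0.604, 0.016, 0.797], [-0.066, 0.997, 0.031], [-0.794, -0.071, 0.604]] [ 0.4 -0.6  0.2] [-0.79 -0.56  2.28  0.49  0.95 -2.57]
```

View pics/z8.png

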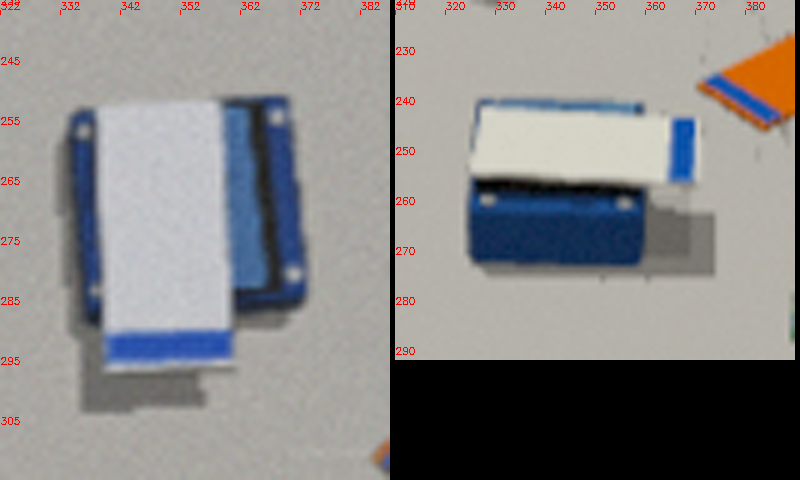

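The plate lies flat on the stack, about 12 mm off to the left (top crop columns 338–361, light-blue short plate exposed on the right). Views used: 11. I now measure the offset by sub-pixel edges and start the half-turn of the gripper.

```bash
cat > edges.py <<'E'
from plan import *
T=manip.calibration('top')
def cross(v,i0,i1):
    # position of steepest change in profile v between i0,i1 (subpixel centroid of |grad|)
    g=np.abs(np.gradient(v.astype(float)))[i0:i1+1];k=int(g.argmax());a=max(k-2,0);b=min(k+3,len(g));return i0+(np.arange(a,b)*g[a:b]).sum()/g[a:b].sum()
def linefit(xs,ys): return np.polyfit(xs,ys,1)
def pose(im,ch,rows,cl,cr,z,L,B,cols=None,rt=None,rb=None,p0=(.53,-.17,.06)):
    ed=[]
    for r in rows:
        ed.append((0,cross(im[r,:,ch],*cl),r));ed.append((1,cross(im[r,:,ch],*cr),r))
    for c in cols:
        if rt: ed.append((2,c,cross(im[:,c,ch],*rt)))
        if rb: ed.append((3,c,cross(im[:,c,ch],*rb)))
    X=[[L,B,z],[L,-B,z],[-L,-B,z],[-L,B,z]]
    pair=[(0,3),(1,2),(0,1),(2,3)]
    def f(p):
        q=prj(T,w(p,X));o=[]
        for k,u,v in ed:
            a,b=q[pair[k][0]],q[pair[k][1]];d=(b-a)/np.linalg.norm(b-a);o.append(d[0]*(v-a[1])-d[1]*(u-a[0]))
        return o
    r=least_squares(f,p0,loss='soft_l1',f_scale=.5);res=np.array(f(r.x));return r.x,[(k,round(np.median([x for x,e in zip(res,ed) if e[0]==k]),2)) for k in range(4)]
E
python3 - <<'E'
from edges import *
t0=cv2.imread('pics/top0.png');t8=cv2.imread('pics/t8.png')
print('stack',pose(t0,1,range(258,280,2),(338,348),(358,371),.048,.0375,.026,range(346,362,2),(248,258),(279,289)))
print('plate',pose(t8,2,range(258,286,2),(335,343),(355,364),.052,.055,.026,range(342,358,2),(247,256),(293,300)))
E
```

```text
stack (array([ 0.53360711, -0.17029782,  0.08892876]), [(0, np.float64(0.29)), (1, np.float64(-5.91)), (2, np.float64(-1.1)), (3, np.float64(-4.46))])
plate (array([ 0.52043964, -0.15661465,  0.0063325 ]), [(0, np.float64(0.04)), (1, np.float64(-0.03)), (2, np.float64(0.7)), (3, np.float64(0.64))])
```

Call:
play_rows:
  motion:
    - [85,-20,0,0,80]
    - [85,-20,0,0,80]
    - [85,-20,0,0,80]
    - [85,-20,0,0,80]
    - [85,-20,0,0,80]
    - [85,-20,0,0,80]
    - [85,-20,0,0,80]
    - [85,-20,0,0,80]
    - [85,-20,0,0,80]
    - [85,-20,0,0,80]

```text
time_s: 21.6
tool_pos: [0.3934, -0.1505, 0.1126]
tcp_rot: [[0.597, 0.793, 0.125], [-0.056, 0.196, -0.979], [-0.801, 0.577, 0.162]]
wrist_force: [0.2, 0.4, -0.5]
opening: 0.0851
```

Call:
play_rows:
  motion:
    - [85,0,0,0,80]
    - [85,0,0,0,80]
    - [85,0,0,0,80]
    - [85,0,0,0,80]
    - [85,0,0,0,80]
    - [85,0,0,0,80]
    - [85,0,0,0,80]
    - [85,0,0,0,80]
    - [85,0,0,0,80]
    - [85,0,0,0,80]

```text
time_s: 22.6
tool_pos: [0.3934, -0.1505, 0.1126]
tcp_rot: [[0.596, 0.261, -0.759], [-0.056, -0.93, -0.363], [-0.801, 0.259, -0.54]]
wrist_force: [-0.1, -0.5, -0.5]
opening: 0.0849
```

```bash
python3 - <<'E'
from edges import *
def sc(v,i0,i1,sg):
    g=sg*np.gradient(cv2.GaussianBlur(v.reshape(1,-1).astype(np.float32),(0,0),.7)[0])[i0:i1+1];k=int(g.argmax());a=max(k-1,0);b=min(k+2,len(g));return i0+(np.arange(a,b)*g[a:b]).sum()/g[a:b].sum()
t0=cv2.imread('pics/top0.png');t8=cv2.imread('pics/t8.png');G=t0[:,:,1]
print(G[268,330:376].tolist());print(t8[268,330:376,1].tolist())
print('col',G[246:294,354].tolist())
ed=[]
for r in range(258,281,2):
    e=(round(sc(G[r],339,348,1),2),round(sc(G[r],360,369,-1),2),round(sc(t8[r,:,1],360,369,-1),2));ed.append((r,)+e)
print(ed)
ed=np.array(ed);Lf=np.polyfit(ed[:,0],ed[:,1],1);Rf=np.polyfit(ed[:,0],ed[:,2],1);R8=np.polyfit(ed[:,0],ed[:,3],1);print(Lf,Rf,R8)
X=[[.0375,.026,.048],[-.0375,.026,.048],[.0375,-.026,.048],[-.0375,-.026,.048]]
def f(p):
    q=prj(T,w([.533,p[0],p[1]],X));return [q[0,0]-np.polyval(Lf,q[0,1]),q[1,0]-np.polyval(Lf,q[1,1]),q[2,0]-np.polyval(Rf,q[2,1]),q[3,0]-np.polyval(Rf,q[3,1])]
r=least_squares(f,[-.17,.06]);print('stack y,yaw',r.x,np.round(f(r.x),2))
s=manip.sense();print(s['tool_pos'],s['tcp_rot'].round(3).tolist(),s['qpos'].round(2))
E
```

```text
[122, 99, 82, 70, 48, 43, 47, 55, 54, 40, 30, 29, 32, 52, 71, 74, 78, 73, 74, 77, 75, 75, 79, 77, 79, 75, 75, 78, 83, 79, 78, 77, 80, 81, 65, 42, 30, 34, 43, 55, 48, 59, 103, 125, 126, 128]
[128, 107, 83, 71, 47, 44, 39, 48, 115, 151, 150, 148, 150, 150, 153, 152, 150, 150, 149, 144, 149, 150, 148, 152, 150, 147, 150, 152, 150, 117, 83, 81, 82, 84, 68, 41, 28, 40, 48, 52, 47, 60, 105, 129, 128, 129]
col [124, 122, 123, 126, 123, 114, 52, 43, 72, 76, 76, 74, 77, 75, 75, 75, 76, 79, 74, 77, 73, 72, 79, 74, 78, 76, 74, 75, 79, 75, 78, 76, 76, 77, 78, 77, 76, 79, 34, 37, 29, 43, 75, 82, 88, 124, 125, 126]
[(258, np.float64(341.78), np.float64(362.99), np.float64(362.99)), (260, np.float64(342.08), np.float64(363.8), np.float64(360.27)), (262, np.float64(342.77), np.float64(364.06), np.float64(364.03)), (264, np.float64(342.88), np.float64(364.0), np.float64(364.07)), (266, np.float64(342.79), np.float64(364.05), np.float64(364.06)), (268, np.float64(343.01), np.float64(364.17), np.float64(364.18)), (270, np.float64(343.85), np.float64(364.81), np.float64(360.29)), (272, np.float64(343.88), np.float64(365.04), np.float64(365.05)), (274, np.float64(343.8), np.float64(364.99), np.float64(360.32)), (276, np.float64(344.0), np.float64(365.08), np.float64(360.33)), (278, np.float64(344.83), np.float64(365.82), np.float64(360.33)), (280, np.float64(344.91), np.float64(365.89), np.float64(360.4))]
[1.33741259e-01 3.07405268e+02] [1.15000000e-01 3.33623333e+02] [-1.28531469e-01  3.96768298e+02]
stack y,yaw [-0.16966953  0.08476485] [ 0.12 -0.28 -0.12  0.28]
[ 0.39344483 -0.15045884  0.11255953] [[0.596, 0.261, -0.759], [-0.056, -0.93, -0.363], [-0.801, 0.259, -0.54]] [-0.82 -0.6   2.27  0.49  1.02  0.23]
```

Call:
play_rows:
  motion:
    - [85,10,2,-5,8]
    - [85,25,4,-10,16]
    - [85,45,8,-18,25]
    - [85,66.7,11.6,-27.5,25]
    - [85,66.7,11.6,-27.5,25]
    - [85,66.7,11.6,-27.5,25]

```text
time_s: 23.2
tool_pos: [0.4568, -0.1546, 0.0771]
tcp_rot: [[0.596, -0.081, -0.799], [-0.056, -0.997, 0.059], [-0.801, 0.009, -0.598]]
wrist_force: [0.6, 0.7, -0.7]
opening: 0.0849
```

```bash
python3 - <<'E'
from edges import *
t=shot('top','t9')
print('plate',pose(cv2.imread('pics/t8.png'),2,range(258,286,2),(335,343),(355,364),.052,.055,.026,range(342,358,2),(249,255),(294,299)))
for x in (.530,.533,.536):print(x,prj(T,w([x,-.1697,.085],[[.0375,0,.048],[-.0375,0,.048]])).round(1).tolist(),'vs rows 253.6,283.5')
for x in (.515,.518,.5204):print(x,prj(T,w([x,-.1566,.006],[[.055,0,.052],[-.055,0,.052]])).round(1).tolist())
v=cv2.imread('pics/t8.png');print(v[246:258,348,2].tolist(),v[286:300,350,2].tolist())
s=manip.sense();R=s['tcp_rot'];G=np.array([.4774,-.157,.050]);tg=G+.016*R[:,0];print('to grip',(R.T@(tg-s['tool_pos'])*1000).round(1),s['qpos'].round(2))
E
```

```text
23.2 [ 0.4568 -0.1546  0.0771] [[0.596, -0.081, -0.799], [-0.056, -0.997, 0.059], [-0.801, 0.009, -0.598]] [ 0.6  0.7 -0.7] [-0.67 -0.37  2.22  0.48  0.79  0.73]
plate (array([ 0.5201893 , -0.15661786,  0.00663891]), [(0, np.float64(0.04)), (1, np.float64(-0.03)), (2, np.float64(0.6)), (3, np.float64(0.54))])
0.53 [[352.1, 254.4], [355.8, 284.3]] vs rows 253.6,283.5
0.533 [[352.0, 253.2], [355.8, 283.1]] vs rows 253.6,283.5
0.536 [[352.0, 252.0], [355.7, 281.9]] vs rows 253.6,283.5
0.515 [[348.0, 253.1], [349.8, 297.6]]
0.518 [[347.9, 251.9], [349.8, 296.4]]
0.5204 [[347.9, 250.9], [349.8, 295.4]]
[132, 132, 129, 132, 131, 132, 144, 147, 148, 151, 153, 146] [150, 148, 155, 142, 84, 37, 34, 36, 62, 116, 101, 77, 80, 84]
to grip [50.8 -0.   0.3] [-0.67 -0.37  2.22  0.48  0.79  0.73]
```

Call:
play_rows:
  motion:
    - [85,12,0,0,0]
    - [85,24,0,0,0]
    - [85,36,0,0,0]
    - [85,46,0,0,0]
    - [85,50.8,0,0.3,0]
    - [85,50.8,0,0.3,0]
    - [85,50.8,0,0.3,0]

```text
time_s: 23.95
tool_pos: [0.4874, -0.159, 0.0395]
tcp_rot: [[0.6, -0.083, -0.796], [-0.06, -0.996, 0.059], [-0.798, 0.013, -0.603]]
wrist_force: [0.3, 0.0, 0.1]
opening: 0.0852
```

Call:
play_rows:
  motion:
    - [60,0,0,0,0]
    - [60,0,0,0,0]
    - [60,0,0,0,0]
    - [40,0,0,0,0]
    - [40,0,0,0,0]
    - [40,0,0,0,0]
    - [40,0,0,0,0]
    - [40,0,0,0,0]

```text
time_s: 24.75
tool_pos: [0.488, -0.1591, 0.0397]
tcp_rot: [[0.6, -0.083, -0.795], [-0.06, -0.996, 0.058], [-0.797, 0.013, -0.603]]
wrist_force: [-1.6, 0.4, 4.6]
opening: 0.0503
```

```bash
python3 - <<'E'
from edges import *
t=shot('top','t10');s=shot('side','s10')
q=manip.sense();print(q['tool_pos'].round(4),q['opening'])
print('plate',pose(t,2,range(258,276,2),(333,346),(353,367),.052,.055,.026,range(346,354,2),(247,257),None))
print(t[262,332:372,2].tolist(),t[276,332:372,2].tolist())
E
```

```text
24.75 [ 0.488  -0.1591  0.0397] [[0.6, -0.083, -0.795], [-0.06, -0.996, 0.058], [-0.797, 0.013, -0.603]] [-1.6  0.4  4.6] [-0.62 -0.22  2.2   0.52  0.65  0.69]
24.8 [ 0.488  -0.1591  0.0397] [[0.6, -0.083, -0.795], [-0.06, -0.996, 0.058], [-0.797, 0.013, -0.603]] [-1.4  0.8  5. ] [-0.62 -0.22  2.2   0.52  0.65  0.69]
[ 0.488  -0.1591  0.0397] 0.05042236290636001
plate (array([ 0.51856659, -0.1566332 , -0.01998804]), [(0, np.float64(0.01)), (1, np.float64(0.01)), (2, np.float64(0.02)), (3, np.float64(nan))])
[86, 64, 32, 31, 33, 36, 92, 141, 150, 151, 153, 151, 150, 150, 150, 151, 152, 151, 148, 150, 152, 149, 152, 151, 155, 152, 152, 114, 65, 51, 54, 55, 48, 31, 33, 33, 36, 29, 39, 105] [107, 86, 65, 38, 27, 33, 78, 134, 152, 151, 155, 151, 153, 154, 154, 152, 153, 152, 156, 153, 149, 150, 153, 152, 154, 154, 149, 135, 90, 57, 53, 58, 54, 47, 33, 33, 31, 32, 35, 35]
  return _methods._mean(a, axis=axis, dtype=dtype,
  ret = ret.dtype.type(ret / rcount)
```

```bash
python3 - <<'E'
from edges import *
s=manip.sense()
P=[.5183,-.1566,.050]
for z in (.066,.058): print(z,go(P,-.02,[.514,-.1712,z],.065,s))
print(go(P,-.02,[.5183,-.1566,.066],-.02,s))
E
```

```text
0.066 (array([-14.5,  18.3,  -7.8]), np.float64(-6.11), array([ 0.4839, -0.177 ,  0.0562]))
0.058 (array([-8.1, 18.2, -3. ]), np.float64(-6.11), array([ 0.4839, -0.177 ,  0.0482]))
(array([-12.8,   0.2,  -9.7]), np.float64(-0.0), array([ 0.488 , -0.1591,  0.0557]))
```

Call:
play_rows:
  motion:
    - [40,-4,0,-3,0]
    - [40,-12.8,0.2,-9.7,0]
    - [40,-12.8,3,-9.5,-1.5]
    - [40,-13.5,8,-9,-3]
    - [40,-14,13,-8.4,-4.5]
    - [40,-14.5,18.3,-7.8,-6.1]
    - [40,-14.5,18.3,-7.8,-6.1]
    - [40,-14.5,18.3,-7.8,-6.1]

```text
time_s: 25.65
tool_pos: [0.4833, -0.1765, 0.0555]
tcp_rot: [[0.599, 0.002, -0.801], [-0.06, -0.997, -0.047], [-0.799, 0.076, -0.597]]
wrist_force: [0.1, 0.9, -1.3]
opening: 0.0498
```

```bash
python3 - <<'E'
from edges import *
t=shot('top','t11');s=shot('side','s11');q=manip.sense();print(q['opening'])
for r in (258,262,266,270,274,278):print(r,t[r,332:376,2].tolist())
print([t[244:260,c,2].tolist() for c in (348,354)])
print('plate',pose(t,2,range(258,278,2),(336,348),(356,369),.067,.055,.026,range(346,358,2),(245,256),None))
E
```

```text
25.65 [ 0.4833 -0.1765  0.0555] [[0.599, 0.002, -0.801], [-0.06, -0.997, -0.047], [-0.799, 0.076, -0.597]] [ 0.1  0.9 -1.3] [-0.67 -0.24  2.18  0.53  0.71  0.55]
25.7 [ 0.4833 -0.1764  0.0555] [[0.599, 0.002, -0.801], [-0.059, -0.997, -0.047], [-0.798, 0.076, -0.597]] [-0.6 -0.   0.6] [-0.67 -0.24  2.18  0.53  0.71  0.55]
0.05009478916424589
258 [99, 53, 28, 50, 67, 52, 34, 30, 35, 29, 47, 122, 155, 157, 150, 150, 152, 152, 151, 152, 152, 155, 155, 151, 153, 151, 152, 151, 152, 150, 155, 152, 110, 48, 29, 36, 33, 37, 62, 113, 134, 132, 136, 130]
262 [88, 60, 39, 36, 35, 29, 34, 27, 32, 31, 36, 98, 141, 152, 155, 151, 155, 151, 152, 150, 153, 153, 151, 153, 151, 151, 153, 152, 154, 150, 151, 153, 130, 79, 34, 37, 35, 32, 41, 106, 134, 133, 133, 136]
266 [88, 66, 42, 32, 37, 36, 30, 34, 31, 24, 29, 54, 122, 153, 153, 154, 154, 150, 152, 153, 156, 151, 152, 153, 153, 149, 152, 153, 151, 151, 154, 154, 155, 102, 38, 31, 33, 34, 33, 55, 106, 132, 134, 132]
270 [96, 80, 54, 36, 31, 36, 38, 28, 25, 33, 31, 43, 121, 153, 151, 151, 152, 154, 152, 150, 152, 151, 149, 157, 153, 150, 151, 148, 151, 151, 150, 151, 153, 121, 63, 30, 29, 33, 31, 47, 105, 133, 131, 133]
274 [112, 86, 64, 36, 31, 35, 32, 34, 30, 30, 32, 30, 74, 131, 153, 153, 150, 151, 152, 153, 151, 153, 153, 150, 155, 151, 151, 153, 151, 155, 152, 148, 151, 151, 102, 39, 31, 34, 32, 37, 80, 119, 131, 132]
278 [108, 88, 65, 40, 32, 35, 32, 31, 32, 34, 31, 23, 41, 119, 152, 149, 157, 154, 154, 152, 154, 154, 152, 151, 148, 152, 154, 152, 150, 152, 152, 151, 151, 152, 116, 55, 30, 37, 44, 38, 59, 107, 129, 135]
[[132, 132, 133, 131, 133, 132, 135, 126, 104, 148, 153, 151, 152, 155, 152, 152], [138, 134, 137, 134, 136, 130, 135, 129, 132, 154, 155, 152, 152, 152, 155, 154]]
plate (array([ 0.51434224, -0.17088141,  0.06971851]), [(0, np.float64(0.03)), (1, np.float64(-0.04)), (2, np.float64(0.0)), (3, np.float64(nan))])
  return _methods._mean(a, axis=axis, dtype=dtype,
  ret = ret.dtype.type(ret / rcount)
```

The plate now measures (0.5143, -0.1709), yaw 0.07, which is the target. Lowering.

Call:
play_rows:
  motion:
    - [40,2.4,-0.2,1.8,0]
    - [40,4.8,-0.4,3.6,0]
    - [40,7.2,-0.6,5.4,0]
    - [40,8.8,-0.8,6.6,0]
    - [40,8.8,-0.8,6.6,0]

```text
time_s: 26.25
tool_pos: [0.4832, -0.1764, 0.0438]
tcp_rot: [[0.599, 0.002, -0.801], [-0.059, -0.997, -0.047], [-0.799, 0.076, -0.597]]
wrist_force: [-0.4, 0.9, -0.2]
opening: 0.0502
```

Call:
play_rows:
  motion:
    - [40,0.8,-0.1,0.6,0]
    - [40,0.8,-0.1,0.6,0]

```text
time_s: 26.45
tool_pos: [0.4835, -0.1767, 0.0435]
tcp_rot: [[0.599, 0.002, -0.8], [-0.06, -0.997, -0.048], [-0.798, 0.076, -0.598]]
wrist_force: [0.8, -0.1, -0.8]
opening: 0.0499
```

Call:
play_rows:
  motion:
    - [40,0.8,-0.1,0.6,0]
    - [40,0.8,-0.1,0.6,0]

```text
time_s: 26.65
tool_pos: [0.4835, -0.1767, 0.0425]
tcp_rot: [[0.599, 0.002, -0.8], [-0.06, -0.997, -0.048], [-0.798, 0.076, -0.598]]
wrist_force: [0.1, 0.3, 0.6]
opening: 0.0498
```

Call:
play_rows:
  motion:
    - [40,0.8,-0.1,0.6,0]
    - [40,0.8,-0.1,0.6,0]

```text
time_s: 26.85
tool_pos: [0.4837, -0.1768, 0.0417]
tcp_rot: [[0.6, 0.002, -0.8], [-0.06, -0.997, -0.048], [-0.798, 0.077, -0.598]]
wrist_force: [0.0, -0.1, -0.1]
opening: 0.0502
```

Call:
play_rows:
  motion:
    - [40,0.8,-0.1,0.6,0]
    - [40,0.8,-0.1,0.6,0]

```text
time_s: 27.05
tool_pos: [0.484, -0.1769, 0.0413]
tcp_rot: [[0.601, 0.002, -0.8], [-0.06, -0.997, -0.048], [-0.797, 0.077, -0.599]]
wrist_force: [-1.9, 1.1, 4.3]
opening: 0.0501
```

Call:
play_rows:
  motion:
    - [40,0.6,-0.1,0.4,0]
    - [40,0.6,-0.1,0.4,0]

```text
time_s: 27.25
tool_pos: [0.4843, -0.1769, 0.041]
tcp_rot: [[0.601, 0.002, -0.799], [-0.06, -0.997, -0.048], [-0.797, 0.077, -0.599]]
wrist_force: [-2.4, 2.1, 6.6]
opening: 0.0502
```

Call:
play_rows:
  motion:
    - [40,-0.6,0.1,-0.4,0]
    - [52,-0.6,0.1,-0.4,0]
    - [55,-0.6,0.1,-0.4,0]
    - [60,-0.6,0.1,-0.4,0]
    - [70,-0.6,0.1,-0.4,0]
    - [70,-0.6,0.1,-0.4,0]

```text
time_s: 27.85
tool_pos: [0.4832, -0.1764, 0.04]
tcp_rot: [[0.599, 0.002, -0.801], [-0.059, -0.997, -0.047], [-0.799, 0.076, -0.597]]
wrist_force: [0.0, -0.0, 0.1]
opening: 0.0698
```

Call:
play_rows:
  motion:
    - [75,-5,0,0,0]
    - [80,-15,0,4,0]
    - [85,-35,0,10,0]
    - [85,-65,0,25,0]
    - [85,-105,0,40,0]
    - [85,-105,0,40,0]
    - [85,-105,0,40,0]

```text
time_s: 28.55
tool_pos: [0.3885, -0.1733, 0.1019]
tcp_rot: [[0.601, -0.0, -0.799], [-0.064, -0.997, -0.048], [-0.796, 0.08, -0.599]]
wrist_force: [0.2, -0.3, 0.5]
opening: 0.0852
```

```bash
python3 - <<'E'
from edges import *
t=shot('top','t12');b=shot('side','s12');wr=shot('wrist','w12')
print('plate',pose(t,2,range(258,288,2),(336,350),(356,371),.052,.055,.026,range(348,360,2),(247,258),(294,300)))
def crop(im,x,y,w,h,k):
    o=cv2.convertScaleAbs(cv2.resize(im[y:y+h,x:x+w],None,fx=k,fy=k,interpolation=cv2.INTER_CUBIC),alpha=1.3)
    for i in range(0,w,10): cv2.putText(o,str(x+i),(i*k,9),0,.33,(0,0,255),1)
    for j in range(0,h,10): cv2.putText(o,str(y+j),(0,j*k+4),0,.33,(0,0,255),1)
    return o
W=np.zeros((600,800,3),np.uint8)
W[:480,:390]=crop(t,322,235,65,80,6);W[:360,395:795]=crop(b,310,220,80,72,5);W[360:600,395:715]=cv2.resize(wr,(320,240))
cv2.imwrite('pics/z12.png',W)
E
```

```text
28.55 [ 0.3885 -0.1733  0.1019] [[0.601, -0.0, -0.799], [-0.064, -0.997, -0.048], [-0.796, 0.08, -0.599]] [ 0.2 -0.3  0.5] [-0.9  -0.57  2.28  0.54  1.01  0.45]
28.6 [ 0.3885 -0.1725  0.1006] [[0.6, 0.001, -0.8], [-0.061, -0.997, -0.047], [-0.798, 0.077, -0.598]] [-0.3  0.4 -0.6] [-0.9  -0.56  2.28  0.54  1.01  0.45]
28.65 [ 0.3885 -0.1719  0.0996] [[0.599, 0.003, -0.801], [-0.059, -0.997, -0.047], [-0.799, 0.075, -0.597]] [-0.1 -0.4 -0.8] [-0.9  -0.56  2.28  0.54  1.01  0.45]
plate (array([ 0.51711759, -0.17092441,  0.05771721]), [(0, np.float64(0.06)), (1, np.float64(-0.02)), (2, np.float64(0.54)), (3, np.float64(0.49))])
```

View pics/z12.png

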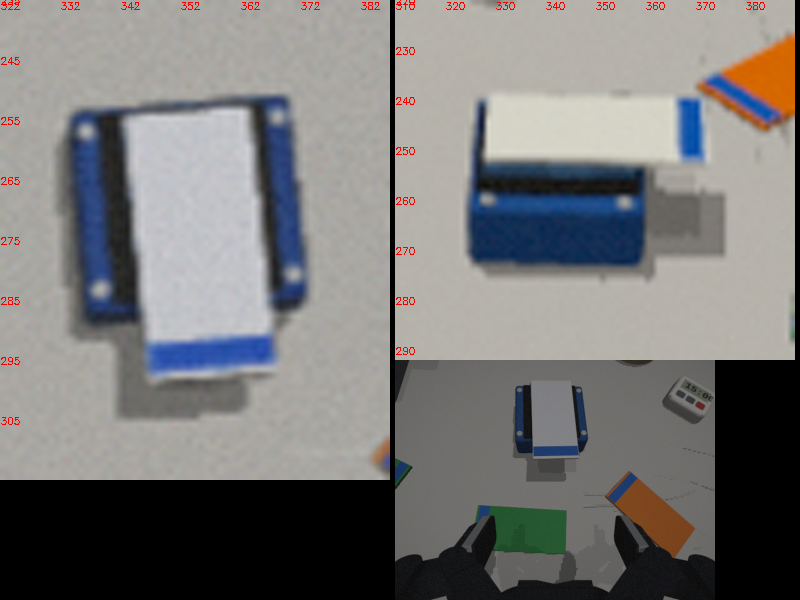

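The plate lies flat on the stack. In the top crop its columns are 342–367 with equal dark strips left and right, its rear edge is flush near row 253, and the band end sticks out at the front. The short plates' exposed side edge still spans about columns 328–360 in the side view, as it did at the start. The gripper is clear, so I hand in.

```bash
python3 -c "
from plant import manip
print(manip.sign_off())"
```

```text
the job is handed in; nothing more can be done
None
```

The long plate is on the two short plates, and I handed the job in at about 28.7 s of the 56 s allowed. The hand-in gave no verdict, so the result below rests on my own measurements.

**What I did:**
- **Tilt:** moves only allow a turn about the tool's own axis. I got about 38° of tilt by repeatedly commanding poses just out of reach.
- **Slide:** I dragged the plate out in two light strokes of about 5 N. Its centre ended about 17 mm behind the stand's front edge, leaving roughly 38 mm sticking out.
- **Grip and lay:** joint 6 reached its range limit (reading -2.57) about 12 mm short of the target. I set the plate down on the stack there, turned the gripper half round, regripped, and moved it into place. I released at light contact; the highest force I read while lowering was under 7 N.

**Last checks, from the top camera:**

| Check | Measured | Allowed |
|---|---|---|
| Plate centre along the stack (x) | about -16 mm | -25.5 to -9.5 mm |
| Sides in line (y) | about 0 mm | ±6 mm |
| Yaw difference | about 0.02 to 0.03 rad | 0.12 rad |

- The plate looks flat in the side view, and the gripper is clear.
- The short plates show no visible shift, though they are mostly hidden under the long plate now.

**What disagreed or went wrong:**
- My estimates of the stack's yaw ranged from 0.06 to 0.10 rad.
- The top camera's readings along x could be off by about 2 mm.
- On the regrip I had the sign of the jaw's yaw wrong. I corrected it by turning the tool before the final lay.
- I did not measure the bystanders again at the end.

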